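# Unlock the vial rack with a wedge, load the reader tray and run it up the ramp

### The job

Wedge the rack's sprung red bar wide open with the orange wedge so that it stays open by itself, then lift every vial out of the rack and stand it upright in the blue tray. When all are loaded, push the tray up the ramp and leave it resting squarely against the orange top stop with the vials standing in it. Once the rack is empty the wedge may come out again, and by the end the bar must be sprung fully shut: lay the wedge flat in the white dish, and leave the other lab things where they are.

Things in the scene. Friction and masses are not known exactly. Their poses are not given: they have to be found in the camera images.
- rack: Grey and white vial rack, fixed, maybe turned a little. Origin: centre of the well block's underside, on the bench. Four wells, 32 x 34 mm, in a row along its y axis at x = 0, y = -81, -27, 27, 81 mm; well floors at z = 8 mm, walls up to z = 38 mm. The well block is 40 x 202 mm. Behind it two grey brackets (x 68 to 80 mm, y = -40 and 85 mm, 92 mm high) carry the red bar.
- rack_back (a point): Point on the outer face of the rack's back wall (rack x = 20 mm, y = -75 mm, z = 0), opposite the roller. The face is flat, y -101 to 101 mm, z 0 to 38 mm. The bare bench behind it (x 20 to 55 mm, y below 55 mm) is the wedge's lane: it slides in flat on the bench along the rack's +y, thin end first, straight side to this wall, between wall and roller; 5 to 15 N.
- bar (a joint): Travel (m) of the red retaining bar along the rack's +x; 0 = shut, limit 0.030. Bar: z 74 to 84 mm, y -95 to 101 mm; shut it covers x = 4 to 24 mm, over the vials' caps, so that none can be lifted. A spring pulls it shut at once when let go: 2.0 N shut, 3.4 N at 0.023. The wedge's thick part holds it at about 0.023, clear of vials and fingers; open means above 0.018.
- bar_roller (a point): Lower end, 4 mm above the bench, of the axis of the yellow roller: a vertical pin 12 mm thick hanging from the bar, at rack x = 35 mm + bar travel, y = -75 mm. With the bar shut the gap between pin and back wall is 9 mm. Once the pin bears on the wedge's parallel part, the wedge stays by itself. The pin's arm overhead reaches y = -83 mm.
- wedge: Orange wedge, 134 x 42 x 25 mm, 0.12 kg, with an upright yellow fin (12 mm along x, 28 mm along y, z 25 to 79 mm). Origin: on the underside, below the fin's centre; x points to the thin end. Straight side: y = +16 mm. 32 mm thick from x = -14 to 60 mm, then the -y side tapers to a 5 mm end at x = 120 mm. A shoulder on the straight side (x -14 to 22, y to 26 mm) meets the rack's end when fully in.
- wedge_mid (a point): Point on the wedge's underside at its mid length (wedge x = 53 mm, y = 0).
- dish: White shallow dish for the wedge, fixed, 190 x 90 mm outside, 20 mm high, walls and floor 5 mm thick. Origin: centre of its underside; long side along its x axis. The wedge starts in it and is laid back in it, lengthwise, either way round.
- vial0: Glass vial of yellow powder with a white cap, an upright cylinder 28 mm in diameter and 60 mm high, 40 g; origin: centre of its underside. Three or four such vials are there, each standing in some well of the rack; the rest are absent.
- vial1: Glass vial of yellow powder with a white cap, an upright cylinder 28 mm in diameter and 60 mm high, 40 g; origin: centre of its underside. Three or four such vials are there, each standing in some well of the rack; the rest are absent.
- vial2: Glass vial of yellow powder with a white cap, an upright cylinder 28 mm in diameter and 60 mm high, 40 g; origin: centre of its underside. Three or four such vials are there, each standing in some well of the rack; the rest are absent.
- vial3: Glass vial of yellow powder with a white cap, an upright cylinder 28 mm in diameter and 60 mm high, 40 g; origin: centre of its underside. Three or four such vials are there, each standing in some well of the rack; the rest are absent.
- tray: Blue loose tray, 118 x 118 mm, 34 mm high, floor 4 mm thick, about 0.35 kg. Origin: centre of its underside. Four cells, 38 x 38 mm and 30 mm deep, centred at x, y = +-28.5 mm; any cell will do, one vial each. Its +x side goes up the ramp first; a white grip tab stands behind its -x side. It starts on the bench just before the foot of the ramp, not quite in line.
- tray_tab (a point): Centre of the top of the tray's white grip tab, 56 mm above the tray's underside, at tray x = -73.5 mm: the tab is 31 mm along x, 14 mm thick along y and reaches from z = 6 to 56 mm.
- tray_front (a point): Middle of the lower front edge of the tray (tray x = +59 mm, on the underside).
- ramp: Fixed aluminium ramp before a white reader. Origin: on the bench, middle of the foot of the slope, where its surface meets the bench. It climbs along its +x at 8 degrees (0.14 rad). Side rails 14 mm high leave a lane 132 mm wide (y -66 to 66 mm). The orange stop, 30 mm high, stands 140 mm up the slope; the reader behind is 85 mm high. The tray stays by friction where it is left on the slope.
- ramp_stop (a point): Middle of the foot of the orange stop's face, on the slope's surface; the point's axes are the ramp's. The tray's front edge comes here.
- beaker: Glass beaker, 76 mm across, 85 mm high; leave it alone. Origin: centre of its underside.
- flask: Conical flask of green-tinted glass, 78 mm across, 118 mm high; leave it alone. Origin: centre of its underside.
- washbottle: White wash bottle with a red cap, 60 mm across, 150 mm high; leave it alone. Origin: centre of its underside.
- bulb: Red rubber bulb, 50 mm across, 75 mm high; leave it alone. Origin: centre of its underside.
- powderjar: Jar of yellow powder with a white cap, 68 mm across, 90 mm high; leave it alone. Origin: centre of its underside.
- spatula: Steel spatula, 160 mm long, lying on a white tile 6 mm thick; leave it alone. Origin: the middle of its underside.
Not all that is in view belongs to the job. What is shaped like the dish but pink is not meant.

How it is judged:
On the way, in this order (a step that is already met when the one before it is completed fails the run):
1. The bar is wedged open (travel above 18 mm) with the robot touching neither bar nor wedge (value of joint bar above 0.018 m and contact force between each of the arm, the fingers and wedge below 0.05 N and contact force between each of the arm, the fingers and bar below 0.05 N), for 0.3 s.
2. Every vial stands upright on the floor of the tray, let go (x of vial0 in the frame of tray between -0.056 and 0.056 m and y of vial0 in the frame of tray between -0.056 and 0.056 m and z of each of vial0, vial1, vial2, vial3 in the frame of tray below 0.014 m and angle between each of vial0, vial1, vial2, vial3's own z axis and vertical below 0.35 rad and contact force between the fingers and vial0 below 0.05 N and x of vial1 in the frame of tray between -0.056 and 0.056 m and y of vial1 in the frame of tray between -0.056 and 0.056 m and contact force between the fingers and vial1 below 0.05 N and x of vial2 in the frame of tray between -0.056 and 0.056 m and y of vial2 in the frame of tray between -0.056 and 0.056 m and contact force between the fingers and vial2 below 0.05 N and x of vial3 in the frame of tray between -0.056 and 0.056 m and y of vial3 in the frame of tray between -0.056 and 0.056 m and contact force between the fingers and vial3 below 0.05 N), for 0.2 s.
3. The loaded tray rests against the top stop of the ramp, let go (all of step 2 and x of tray_front in the frame of ramp_stop above -0.008 m and y of tray_front in the frame of ramp_stop between -0.015 and 0.015 m and z of tray_front in the frame of ramp_stop between -0.008 and 0.008 m and angle between the x axis of tray and the x axis of ramp, either way round below 0.22 rad and linear speed of tray below 0.02 m/s and contact force between the fingers and tray below 0.05 N), for 0.3 s.
At the end, for the whole second after the job is handed in: Every vial within 20 degrees of upright on the tray floor; tray on the slope between the rails, front edge within 8 mm of the stop; wedge flat on the dish floor, its middle within 35 mm lengthwise and 32 mm sideways of the dish centre; bar shut to within 4 mm; all at rest (all of step 3 and x of wedge_mid in the frame of dish between -0.035 and 0.035 m and y of wedge_mid in the frame of dish between -0.032 and 0.032 m and z of wedge_mid in the frame of dish below 0.012 m and angle between wedge's own z axis and vertical below 0.15 rad and value of joint bar below 0.004 m and linear speed of wedge below 0.02 m/s and contact force between the fingers and wedge below 0.05 N); the robot touches nothing.
It fails at once if A bystander is moved by more than 5 cm (beaker, flask, wash bottle, bulb, jar, spatula) (distance of any of beaker, flask, washbottle, bulb, powderjar, spatula from where it was at the start of the episode above 0.05 m).
Of vial0, vial1, vial2, vial3 only 3 to 4 are there at a start; the rules pass over those that are not, and their reading is None.
At some moment in a run one of wedge, tray may be knocked a few centimetres aside while the robot is not near it.
It also fails if it takes over 208 s, if anything falls off the work surface, if the arm or the gripper's body presses on something with over 40 N, if the wrist force passes 120 N, or if a joint passes its speed limit or range.

### The arm

A 6-joint arm with a two-finger parallel gripper is mounted at the origin on the work surface. World frame = base frame: x ahead of the robot, y to its left, z up, the work surface at z = 0. Lengths are in m, angles in rad, forces in N, time in s.
With the tool pointing down it reaches from about 0.375 to 0.975 m from the base axis. Payload 3.8 kg.
Tool frame: the origin (TCP) lies at the very end of the fingers, on their centre line; the grasp point (between the pads) lies 19 mm behind it; z points along the fingers, y is the line along which they close (so a half turn about z gives the same grasp; the last joint's range is limited). The gripper opens to 85 mm and grips with 20 to 120 N. Pads are 22 mm wide; open, the fingers measure 114 mm over their backs; the gripper's body (76 mm by 85 mm) begins 54 mm behind the grasp point. The pads swing forward as they close: fully open they stand 13 mm farther back than shut.
Start: joints at [1.156, 0.264, 1.604, -0, 1.274, -0.037], TCP at [0.249, 0.627, 0.231] pointing down, gripper open.
Joint ranges: [-2.63, 2.63], [-0.94, 2.18], [0.31, 2.57], [-1.31, 4.45], [0, 2.66], [-2.55, 2.55]. Speed limits (rad/s): [2.57, 2.57, 3.14, 3.14, 3.14, 3.14].

### API

Orientations are given as a unit quaternion [x, y, z, w].
In Python, from cell import read_state, get_image, calibration, close_job, regions_of, tip_of gives the robot as it stands.
- The arm moves only by the tool arm_command, never from a script. Its argument "plan" is a list of rows, each an object of numbers: "x", "y", "z": the shift along the tool's x, y, z scaled (see below); "rx", "ry", "rz": the turn, a rotation vector about the tool's x, y, z scaled (see below); "grip": the opening, from 0 (shut) to 1 (fully open). A call has 1 to 12 rows; each row shifts and turns the commanded pose from where the row before left it, along the tool's axes as they then stand; what a row does not reach is not made up. The controller multiplies each number of a shift by 60 cm and each number of a turn by 360 degrees. A row lasts 1/8 s, in which the tool goes at most 62.5 mm and 10.7 degrees, less where a joint would pass 70% of its speed; a pose out of reach is approached as far as the arm can. A call with a number of a shift or a turn outside -1 to 1 is refused whole. A call with a gripper value outside its range is refused whole. The fingers move at their own pace and stop on an object; "force" is the grip in N (left out, the last holds). Time passes only in rows, so rows that do not move let the fingers close. It gives the time, the measured TCP pose, the force, the opening and the grip force at its end, in the units of the state.
- read_state(): the state, without advancing time (a new reading comes with each control period).
- get_image(name): name is "scene" or "top" or "wrist"; returns (picture, depth): 420x560x3 uint8, blue, green, red; 420x560 float32, m along the optical axis (not along the pixel's ray), 0 where there is no reading.
- calibration(name): a dict with "K" (3x3 intrinsics, pixels), "rvec" (rotation vector, rad) and "tvec" (3), from world to camera coordinates, as OpenCV has them; the wrist camera has in their place "T_tool_cam" (4x4, takes a point from camera to tool coordinates, whose origin is the TCP and whose axes are the flange's). Camera axes: x right, y down, z forward; pixel columns grow to the right and rows downward; lengths in m; the calibration is good to about 2 mm. The wrist camera is an equidistant fisheye: a pixel r from the principal point sees the ray r / f radians off the axis. A picture is of the moment at which its call begins: read the wrist's pose just before it. calibration takes no time and is no camera call.
- close_job(): hands the job in; it is judged then, once.
Trained networks look in the newest picture that a camera, given by its name, has taken for a name from the list of things; names that differ only in an ending like _2 or _b are one class to them, and where a whole thing is asked for, a point or a joint stands for the part that bears it (a point fixed in the world has none). Each returns a list of dicts, best first, with "score" (0 to 1); they miss things now and then, are a little off and sometimes report something else, mostly with a low value. They report only what shows in the picture. A call takes as long as a camera call. They do not tell look-alikes from the thing itself.
- regions_of(camera, name): "pixels" (420x560 bool, what is visible of it) and "extent" ([centre column, centre row, width, height] in pixels, round what is visible of it).
- tip_of(camera, name): "position" ([column, row] in pixels: a listed point, or the origin of a listed thing).
The state is a dict: "clock": time; "joints": joint angles; "qvel": joint speeds; "joint_torque": joint torques, N m; "tool_pos": TCP position; "ee_rot": TCP orientation; "contact_force": force on the tool from outside, world axes, zero at the start; "ft_torque": the same for the moment, N m; "opening": finger opening in m; "grasp_force": force on a finger pad.
Only numpy, scipy, OpenCV 4.12 (cv2) and the standard library are available. Lean on these libraries where they do the work, as an engineer would, in place of code of your own. Each camera call takes 0.05 s, during which the arm holds its last target. There are 200 camera calls.

## Working session

There is one attempt and no reset: what is moved stays moved. The work goes in short steps, Python scripts to look and compute and a tool call to move; the robot and the scene stay as the last step left them, time stands still between calls to the robot, and variables do not carry over. Pictures are saved under pics/ and viewed, at most 14 in all, crops included, and the job is handed in when it is done.

Besides the shell and the picture viewer there is one more tool, called after "Request:" as name(argument=value, ...) on one line, values as JSON. arm_command: Moves the arm, as the interface text tells. Shifts and turns lie within -1 to 1; 1 stands for 60 cm of shift or 360 degrees of turn. Its arguments: {"type":"object","properties":{"plan":{"type":"array"},"force":{"type":"number"}},"required":["plan"]}

```bash
mkdir -p pics; ls
cat > h.py <<'E'
import numpy as np, cv2
from cell import *
from scipy.spatial.transform import Rotation as R
def cam(n):
    c=calibration(n);K=np.array(c["K"],float)
    if n=="wrist": return K,np.array(c["T_tool_cam"])
    return K,cv2.Rodrigues(np.array(c["rvec"],float))[0],np.array(c["tvec"],float).ravel()
def ray(n,uv,st=None):
    """origin, direction (z-normalised cam) in world"""
    if n=="wrist":
        K,T=cam(n); d=np.array([(uv[0]-K[0,2])/K[0,0],(uv[1]-K[1,2])/K[1,1]]);r=np.hypot(*d)
        v=np.array([*(d/max(r,1e-9)*np.sin(r)),np.cos(r)])
        Rt=R.from_quat(st["ee_rot"]).as_matrix()
        return Rt@T[:3,3]+st["tool_pos"],Rt@T[:3,:3]@v
    K,Rm,t=cam(n); v=np.linalg.inv(K)@[uv[0],uv[1],1]
    return -Rm.T@t,Rm.T@v
def at_z(n,uv,z,st=None):
    o,d=ray(n,uv,st); return o+d*(z-o[2])/d[2]
def cloud(n,depth,mask,st=None):
    v,u=np.nonzero(mask&(depth>0)); z=depth[v,u]
    if n=="wrist":
        K,T=cam(n);x=(u-K[0,2])/K[0,0];y=(v-K[1,2])/K[1,1];r=np.hypot(x,y)+1e-9
        P=np.stack([x/r*np.tan(r)*z,y/r*np.tan(r)*z,z],1)
        Rt=R.from_quat(st["ee_rot"]).as_matrix()
        return (P@T[:3,:3].T+T[:3,3])@Rt.T+st["tool_pos"]
    K,Rm,t=cam(n);P=np.stack([(u-K[0,2])/K[0,0]*z,(v-K[1,2])/K[1,1]*z,z],1)
    return (P-t)@Rm
E
cat > a.py <<'E'
from h import *
for n in ["top","scene"]:
    im,d=get_image(n); cv2.imwrite(f"pics/{n}0.png",im); np.save(f"{n}0.npy",d)
    print(n,-cam(n)[1].T@cam(n)[2])
    for k in ["rack","rack_back","bar_roller","bar","wedge","wedge_mid","dish","vial0","tray","tray_tab","tray_front","ramp","ramp_stop","beaker","flask","washbottle","bulb","powderjar","spatula"]:
        z={"tray_tab":.056,"ramp_stop":.0195,"bar_roller":.004}.get(k,0)
        t=[(np.round(q["position"]).tolist(),round(q["score"],2),np.round(at_z(n,q["position"],z)[:2],3).tolist()) for q in tip_of(n,k)[:4]]
        print(k,t)
s=read_state();print(s["clock"],s["tool_pos"],R.from_quat(s["ee_rot"]).as_matrix().round(3).tolist())
E
python3 a.py
```

```text
pics
top [0.38400366 0.03119777 1.34033861]
rack [([287.0, 233.0], 0.81, [0.534, -0.022]), ([294.0, 229.0], 0.51, [0.547, -0.043])]
rack_back [([313.0, 224.0], 0.77, [0.56, -0.095])]
bar_roller [([313.0, 218.0], 0.97, [0.578, -0.096])]Traceback (most recent call last):
  File "a.py", line 7, in <module>
    t=[(np.round(q["position"]).tolist(),round(q["score"],2),np.round(at_z(n,q["position"],z)[:2],3).tolist()) for q in tip_of(n,k)[:4]]
                                                                                                                        ~~~~~~^^^^^
ValueError: it knows: bar_roller, beaker, bulb, dish, flask, powderjar, rack, rack_back, ramp, ramp_stop, spatula, tray, tray_front, tray_tab, vial, washbottle, wedge, wedge_mid
```

```bash
sed -i 's/"bar",//;s/"vial0"/"vial"/' a.py; python3 a.py
```

```text
top [0.38400366 0.03119777 1.34033861]
rack [([288.0, 231.0], 0.85, [0.541, -0.026])]
rack_back [([313.0, 222.0], 0.59, [0.564, -0.094])]
bar_roller [([315.0, 234.0], 0.46, [0.532, -0.099])]
wedge [([432.0, 280.0], 0.85, [0.406, -0.416])]
wedge_mid [([410.0, 279.0], 0.73, [0.41, -0.356]), ([177.0, 226.0], 0.23, [0.555, 0.282])]
dish [([416.0, 276.0], 0.94, [0.417, -0.373]), ([409.0, 151.0], 0.68, [0.769, -0.372])]
vial [([296.0, 229.0], 0.58, [0.546, -0.046]), ([254.0, 226.0], 0.51, [0.556, 0.068]), ([315.0, 232.0], 0.5, [0.538, -0.1])]
tray [([182.0, 255.0], 0.62, [0.475, 0.264])]
tray_tab [([175.0, 230.0], 0.73, [0.536, 0.275]), ([192.0, 279.0], 0.69, [0.408, 0.228]), ([332.0, 150.0], 0.46, [0.757, -0.144])]
tray_front [([176.0, 235.0], 0.75, [0.53, 0.283]), ([312.0, 288.0], 0.41, [0.386, -0.089])]
ramp [([175.0, 228.0], 0.98, [0.549, 0.286])]
ramp_stop [([162.0, 177.0], 0.75, [0.688, 0.322])]
beaker [([334.0, 151.0], 0.74, [0.769, -0.157]), ([314.0, 289.0], 0.68, [0.383, -0.094]), ([100.0, 240.0], 0.4, [0.514, 0.49]), ([282.0, 232.0], 0.15, [0.537, -0.01])]
flask [([250.0, 139.0],
[... 1312 characters left out ...]
0, 234.0], 0.93, [0.414, 0.244])]
tray_front [([347.0, 284.0], 0.74, [0.541, 0.283])]
ramp [([344.0, 285.0], 0.55, [0.549, 0.28])]
ramp_stop [([317.0, 336.0], 0.98, [0.692, 0.333]), ([232.0, 122.0], 0.55, [0.426, -0.341])]
beaker [([297.0, 169.0], 0.74, [0.389, -0.074]), ([345.0, 285.0], 0.7, [0.546, 0.282])]
flask [([319.0, 335.0], 0.69, [0.683, 0.331]), ([214.0, 285.0], 0.67, [0.795, 0.072])]
washbottle [([168.0, 131.0], 0.61, [0.594, -0.459])]
bulb [([358.0, 264.0], 0.69, [0.479, 0.262])]
powderjar [([423.0, 341.0], 0.65, [0.511, 0.495])]
spatula [([325.0, 186.0], 0.85, [0.371, 0.027])]
2.1 [0.24897644 0.62739518 0.23124678] [[-0.929, 0.369, -0.0], [0.369, 0.929, -0.0], [0.0, -0.0, -1.0]]
```

View pics/top0.png

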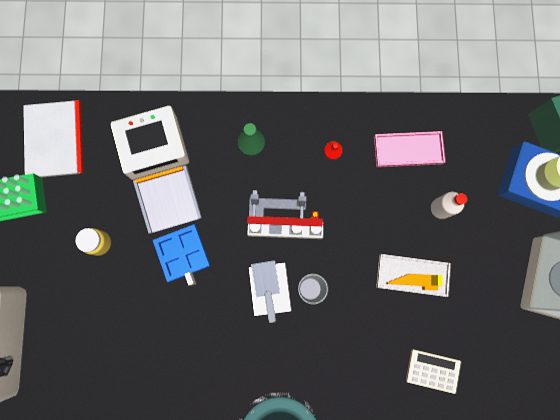

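View pics/scene0.png

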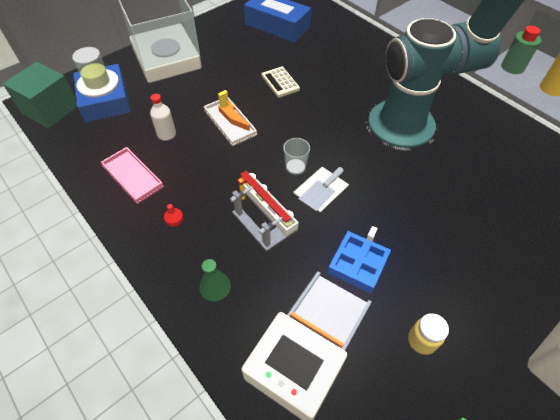

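The top view shows the wedge in the white dish at px (413,278), with its fin at (437,281) and its thin end to the left. The rack is at (285,230), with caps at about (255,228), (297,230) and (316,231). The tray is at (181,253) and the ramp at (168,200). The scene view agrees, and the pink dish is a decoy.

```bash
cat > b.py <<'E'
from h import *
get_image("top"); d=np.load("top0.npy")
np.set_printoptions(precision=4,suppress=True)
def rect(P): 
    c,s,a=cv2.minAreaRect((P[:,:2]*1000).astype(np.float32)); return np.round(c,1),np.round(s,1),round(a,1)
for k,zr in [("wedge",(.022,.04)),("wedge",(.06,.1)),("dish",(.012,.024)),("rack",(.03,.045)),("rack",(.07,.09)),("vial",(.055,.075)),("tray",(.025,.04)),("tray_tab",(.045,.065)),("ramp",(-.01,.05))]:
    try: rs=regions_of("top",k)
    except Exception as e: print(k,e); continue
    for q in rs[:4]:
        P=cloud("top",d,q["pixels"]); z=P[:,2]; S=P[(z>zr[0])&(z<zr[1])]
        print(k,zr,round(q["score"],2),len(P),"z",np.percentile(z,[5,50,95]) if len(z) else "",len(S),rect(S) if len(S)>4 else "")
print(calibration("wrist"))
E
python3 b.py
```

```text
wedge (0.022, 0.04) 0.71 600 z [0.0228 0.0319 0.0834] 478 (array([ 406. , -354.9]), array([133.2,  41.6]), 84.7)
wedge (0.06, 0.1) 0.71 600 z [0.0228 0.0319 0.0834] 67 (array([ 407.8, -405.8]), array([ 9.9, 25.8]), 88.7)
dish (0.012, 0.024) 0.97 1842 z [0.0021 0.0075 0.0234] 412 (array([ 421.1, -362.8]), array([191.7,  90.5]), 82.8)
dish (0.012, 0.024) 0.76 2227 z [0.002  0.0076 0.0225] 449 (array([ 774.5, -366.7]), array([ 91. , 191.8]), 2.8)
dish (0.012, 0.024) 0.61 7124 z [0.0027 0.0635 0.0897] 1296 (array([686.3, 322.9]), array([270.4, 165.8]), 16.8)
dish (0.012, 0.024) 0.58 2017 z [0.0043 0.0405 0.0894] 92 (array([576.4, -16.4]), array([194.4, 104.7]), 88.0)
rack (0.03, 0.045) 0.59 2070 z [0.0045 0.0405 0.0894] 373 (array([573.5, -16.7]), array([199.5,  99.4]), 88.1)
rack (0.07, 0.09) 0.59 2070 z [0.0045 0.0405 0.0894] 804 (array([590.8, -15.9]), array([195.7,  95. ]), 84.8)
vial (0.055, 0.075) 0.63 73 z [0.0207 0.0677 0.0727] 55 (array([537.9, -42.3]), array([15.6, 23. ]), 1.5)
vial (0.055, 0.075) 0.61 67 z [0.0345 0.0682 0.0735] 54 (array([540.5,  65.5]), array([23.8, 15.8]), 
[... 284 characters left out ...]
rray([466.1, 257.6]), array([148.5, 117.7]), 21.2)
tray (0.025, 0.04) 0.33 96 z [0.0158 0.0685 0.0792] 8 (array([538.6,  64.6]), array([11.1, 27.2]), 6.1)
tray_tab (0.045, 0.065) 0.56 2105 z [0.0021 0.0327 0.0402] 68 (array([411.7, 236.3]), array([30.8, 13.5]), 22.1)
ramp (-0.01, 0.05) 0.69 7171 z [0.0026 0.0612 0.0897] 3418 (array([718.2, 343.4]), array([345.7, 189.8]), 17.6)
{'K': array([[325.1923,   0.    , 281.6359],
       [  0.    , 325.1923, 210.1784],
       [  0.    ,   0.    ,   1.    ]]), 'T_tool_cam': array([[ 0.0007, -0.9577, -0.2876,  0.0736],
       [ 1.    ,  0.001 , -0.0009,  0.0002],
       [ 0.0011, -0.2876,  0.9577, -0.1436],
       [ 0.    ,  0.    ,  0.    ,  1.    ]])}
```

```bash
cat >> h.py <<'E'
import json,sys
from scipy.spatial.transform import Slerp
def Rt(yaw,pitch=0,heading=None):
    """tool down, tool x at yaw(deg)."""
    c,s=np.cos(np.radians(yaw)),np.sin(np.radians(yaw))
    return R.from_matrix(np.array([[c,s,0],[s,-c,0],[0,0,-1]]))
def go(wps,start=None,step=.055,dec=3):
    """wps: (pos,Rotation,grip[,n]); prints calls' rows"""
    s=read_state(); p=np.array(s["tool_pos"]);r=R.from_quat(s["ee_rot"])
    if start: p,r=np.array(start[0],float),start[1]
    rows=[]
    for w in wps:
        P,Q,g=np.array(w[0],float),w[1],w[2]
        ang=np.degrees((r.inv()*Q).magnitude())
        n=w[3] if len(w)>3 else max(1,int(np.ceil(max(np.linalg.norm(P-p)/step,ang/9.5))))
        p0=p.copy(); sl=Slerp([0,1],R.concatenate([r,Q]))
        for i in range(1,n+1):
            d=np.round(r.inv().apply(p0+(P-p0)*i/n-p)/.6,dec)
            rv=np.round((r.inv()*sl(i/n)).as_rotvec()/(2*np.pi),dec)
            p=p+r.apply(d*.6); r=r*R.from_rotvec(rv*2*np.pi)
            row={k:float(v) for k,v in zip(["x","y","z","rx","ry","rz"],[*d,*rv]) if abs(v)>0}
            row["grip"]=g; rows.append(row)
    for i in range(0,len(rows),12): print(json.dumps(rows[i:i+12]).replace(": ",":").replace(", ",","))
    print("end",p.round(4),len(rows))
E
python3 -c "
from h import *
go([((.48,.15,.23),Rt(95),1),((.47,-.27,.23),Rt(86),1),((.408,-.45,.22),Rt(86),.6)])"
```

```text
[{"x":-0.065,"y":-0.06,"rz":0.018,"grip":1},{"x":-0.072,"y":-0.052,"rz":0.017,"grip":1},{"x":-0.076,"y":-0.044,"z":0.001,"rz":0.018,"grip":1},{"x":-0.081,"y":-0.035,"rz":0.017,"grip":1},{"x":-0.085,"y":-0.026,"rz":0.018,"grip":1},{"x":-0.086,"y":-0.017,"rz":0.018,"grip":1},{"x":-0.089,"y":-0.007,"rz":0.017,"grip":1},{"x":-0.088,"y":0.003,"z":0.001,"rz":0.018,"grip":1},{"x":-0.087,"y":0.013,"rz":0.017,"grip":1},{"x":-0.086,"y":0.022,"rz":0.018,"grip":1},{"x":-0.087,"y":-0.01,"rz":0.003,"grip":1},{"x":-0.087,"y":-0.008,"rz":0.003,"grip":1}]
[{"x":-0.087,"y":-0.006,"rz":0.003,"grip":1},{"x":-0.088,"y":-0.005,"rz":0.003,"grip":1},{"x":-0.087,"y":-0.003,"rz":0.004,"grip":1},{"x":-0.088,"y":-0.001,"rz":0.003,"grip":1},{"x":-0.088,"rz":0.003,"grip":1},{"x":-0.087,"y":0.003,"rz":0.003,"grip":1},{"x":-0.077,"y":-0.021,"z":0.004,"grip":0.6},{"x":-0.076,"y":-0.02,"z":0.004,"grip":0.6},{"x":-0.077,"y":-0.021,"z":0.005,"grip":0.6},{"x":-0.077,"y":-0.02,"z":0.004,"grip":0.6}]
end [ 0.4082 -0.4503  0.2198] 22
```

Request:
arm_command(plan=[{"x": -0.065,"y": -0.06,"rz": 0.018,"grip": 1},{"x": -0.072,"y": -0.052,"rz": 0.017,"grip": 1},{"x": -0.076,"y": -0.044,"z": 0.001,"rz": 0.018,"grip": 1},{"x": -0.081,"y": -0.035,"rz": 0.017,"grip": 1},{"x": -0.085,"y": -0.026,"rz": 0.018,"grip": 1},{"x": -0.086,"y": -0.017,"rz": 0.018,"grip": 1},{"x": -0.089,"y": -0.007,"rz": 0.017,"grip": 1},{"x": -0.088,"y": 0.003,"z": 0.001,"rz": 0.018,"grip": 1},{"x": -0.087,"y": 0.013,"rz": 0.017,"grip": 1},{"x": -0.086,"y": 0.022,"rz": 0.018,"grip": 1},{"x": -0.087,"y": -0.01,"rz": 0.003,"grip": 1},{"x": -0.087,"y": -0.008,"rz": 0.003,"grip": 1}])

```text
validation failed for argument at $.pl...
```

Request:
arm_command(plan=[{"x": -0.087,"y": -0.006,"rz": 0.003,"grip": 1},{"x": -0.088,"y": -0.005,"rz": 0.003,"grip": 1},{"x": -0.087,"y": -0.003,"rz": 0.004,"grip": 1},{"x": -0.088,"y": -0.001,"rz": 0.003,"grip": 1},{"x": -0.088,"rz": 0.003,"grip": 1},{"x": -0.087,"y": 0.003,"rz": 0.003,"grip": 1},{"x": -0.077,"y": -0.021,"z": 0.004,"grip": 0.6},{"x": -0.076,"y": -0.02,"z": 0.004,"grip": 0.6},{"x": -0.077,"y": -0.021,"z": 0.005,"grip": 0.6},{"x": -0.077,"y": -0.02,"z": 0.004,"grip": 0.6},{"grip": 0.6},{"grip": 0.6}])

```text
validation failed for argument at $.pl...
```

Request:
arm_command(plan=[{"x": -0.065,"y": -0.06,"z": 0.0,"rx": 0.0,"ry": 0.0,"rz": 0.018,"grip": 1.0}])

```text
clock: 2.72
tool_pos: [0.2711, 0.5813, 0.231]
ee_rot: [0.243, 0.97, 0.001, -0.0]
contact_force: [0.7, -1.3, 0.2]
opening: 0.0854
grasp_force: 0.0
```

```bash
sed -i 's/ if abs(v)>0}/}/; s/\[\*d,\*rv\])/[*(d+0.),*(rv+0.)])/; s/row\["grip"\]=g/row["grip"]=float(g)/' h.py
sed -i 's/.replace(", ",",")/.replace(", ",",").replace(":-0.0,",":0.0,")/' h.py
python3 -c "
from h import *
go([((.48,.15,.23),Rt(95),1),((.47,-.27,.23),Rt(86),1),((.408,-.45,.22),Rt(86),.6)])"
```

```text
[{"x":-0.072,"y":-0.052,"z":0.0,"rx":0.0,"ry":0.0,"rz":0.018,"grip":1.0},{"x":-0.077,"y":-0.044,"z":0.0,"rx":0.0,"ry":0.0,"rz":0.017,"grip":1.0},{"x":-0.081,"y":-0.035,"z":0.0,"rx":0.0,"ry":0.0,"rz":0.018,"grip":1.0},{"x":-0.085,"y":-0.026,"z":0.0,"rx":0.0,"ry":0.0,"rz":0.017,"grip":1.0},{"x":-0.087,"y":-0.017,"z":0.0,"rx":0.0,"ry":0.0,"rz":0.018,"grip":1.0},{"x":-0.089,"y":-0.007,"z":0.0,"rx":0.0,"ry":0.0,"rz":0.017,"grip":1.0},{"x":-0.089,"y":0.003,"z":0.001,"rx":0.0,"ry":0.0,"rz":0.018,"grip":1.0},{"x":-0.087,"y":0.013,"z":0.0,"rx":0.0,"ry":0.0,"rz":0.018,"grip":1.0},{"x":-0.086,"y":0.022,"z":0.0,"rx":0.0,"ry":0.0,"rz":0.017,"grip":1.0},{"x":-0.087,"y":-0.01,"z":0.0,"rx":0.0,"ry":0.0,"rz":0.003,"grip":1.0},{"x":-0.087,"y":-0.008,"z":0.0,"rx":0.0,"ry":0.0,"rz":0.003,"grip":1.0},{"x":-0.088,"y":-0.006,"z":0.0,"rx":0.0,"ry":0.0,"rz":0.003,"grip":1.0}]
[{"x":-0.087,"y":-0.005,"z":-0.001,"rx":0.0,"ry":0.0,"rz":0.004,"grip":1.0},{"x":-0.088,"y":-0.003,"z":0.0,"rx":0.0,"ry":0.0,"rz":0.003,"grip":1.0},{"x":-0.087,"y":-0.001,"z":0.0,"rx":0.0,"ry":0.0,"rz":0.003,"grip":1.0},{"x":-0.088,"y":0.001,"z":0.0,"rx":0.0,"ry":0.0,"rz":0.003,"grip":1.0},{"x":-0.087,"y":0.002,"z":0.0,"rx":0.0,"ry":0.0,"rz":0.003,"grip":1.0},{"x":-0.077,"y":-0.02,"z":0.004,"rx":0.0,"ry":0.0,"rz":0.0,"grip":0.6},{"x":-0.076,"y":-0.021,"z":0.004,"rx":0.0,"ry":0.0,"rz":0.0,"grip":0.6},{"x":-0.077,"y":-0.02,"z":0.004,"rx":0.0,"ry":0.0,"rz":0.0,"grip":0.6},{"x":-0.077,"y":-0.021,"z":0.004,"rx":0.0,"ry":0.0,"rz":0.0,"grip":0.6}]
end [ 0.4079 -0.4502  0.2201] 21
```

Request:
arm_command(plan=[{"x": -0.072,"y": -0.052,"z": 0.0,"rx": 0.0,"ry": 0.0,"rz": 0.018,"grip": 1.0},{"x": -0.077,"y": -0.044,"z": 0.0,"rx": 0.0,"ry": 0.0,"rz": 0.017,"grip": 1.0},{"x": -0.081,"y": -0.035,"z": 0.0,"rx": 0.0,"ry": 0.0,"rz": 0.018,"grip": 1.0},{"x": -0.085,"y": -0.026,"z": 0.0,"rx": 0.0,"ry": 0.0,"rz": 0.017,"grip": 1.0},{"x": -0.087,"y": -0.017,"z": 0.0,"rx": 0.0,"ry": 0.0,"rz": 0.018,"grip": 1.0},{"x": -0.089,"y": -0.007,"z": 0.0,"rx": 0.0,"ry": 0.0,"rz": 0.017,"grip": 1.0},{"x": -0.089,"y": 0.003,"z": 0.001,"rx": 0.0,"ry": 0.0,"rz": 0.018,"grip": 1.0},{"x": -0.087,"y": 0.013,"z": 0.0,"rx": 0.0,"ry": 0.0,"rz": 0.018,"grip": 1.0},{"x": -0.086,"y": 0.022,"z": 0.0,"rx": 0.0,"ry": 0.0,"rz": 0.017,"grip": 1.0},{"x": -0.087,"y": -0.01,"z": 0.0,"rx": 0.0,"ry": 0.0,"rz": 0.003,"grip": 1.0},{"x": -0.087,"y": -0.008,"z": 0.0,"rx": 0.0,"ry": 0.0,"rz": 0.003,"grip": 1.0},{"x": -0.088,"y": -0.006,"z": 0.0,"rx": 0.0,"ry": 0.0,"rz": 0.003,"grip": 1.0}])

```text
clock: 4.22
tool_pos: [0.4768, -0.0112, 0.231]
ee_rot: [0.696, 0.718, 0.0, 0.0]
contact_force: [0.4, 0.5, 0.1]
opening: 0.0852
grasp_force: 0.0
```

Request:
arm_command(plan=[{"x": -0.087,"y": -0.005,"z": -0.001,"rx": 0.0,"ry": 0.0,"rz": 0.004,"grip": 1.0},{"x": -0.088,"y": -0.003,"z": 0.0,"rx": 0.0,"ry": 0.0,"rz": 0.003,"grip": 1.0},{"x": -0.087,"y": -0.001,"z": 0.0,"rx": 0.0,"ry": 0.0,"rz": 0.003,"grip": 1.0},{"x": -0.088,"y": 0.001,"z": 0.0,"rx": 0.0,"ry": 0.0,"rz": 0.003,"grip": 1.0},{"x": -0.087,"y": 0.002,"z": 0.0,"rx": 0.0,"ry": 0.0,"rz": 0.003,"grip": 1.0},{"x": -0.077,"y": -0.02,"z": 0.004,"rx": 0.0,"ry": 0.0,"rz": 0.0,"grip": 0.6},{"x": -0.076,"y": -0.021,"z": 0.004,"rx": 0.0,"ry": 0.0,"rz": 0.0,"grip": 0.6},{"x": -0.077,"y": -0.02,"z": 0.004,"rx": 0.0,"ry": 0.0,"rz": 0.0,"grip": 0.6},{"x": -0.077,"y": -0.021,"z": 0.004,"rx": 0.0,"ry": 0.0,"rz": 0.0,"grip": 0.6},{"x": 0.0,"y": 0.0,"z": 0.0,"rx": 0.0,"ry": 0.0,"rz": 0.0,"grip": 0.6}])

```text
clock: 5.48
tool_pos: [0.4066, -0.4549, 0.2214]
ee_rot: [0.733, 0.681, -0.0, 0.0]
contact_force: [-0.1, 1.0, 0.3]
opening: 0.0511
grasp_force: 0.0
```

```bash
cat > w.py <<'E'
from h import *
np.set_printoptions(precision=4,suppress=True)
def wrist(k,name):
    s=read_state(); im,d=get_image("wrist"); cv2.imwrite(f"pics/{name}.png",im)
    return s,im,d,regions_of("wrist",k)
def rect(P): 
    c,s,a=cv2.minAreaRect((P[:,:2]*1000).astype(np.float32)); return np.round(c,1),np.round(s,1),round(a,1)
E
python3 - <<'E'
from w import *
s,im,d,q=wrist("wedge","w1"); print(s["clock"],s["tool_pos"])
for n,x in enumerate(q[:2]):
    P=cloud("wrist",d,x["pixels"],s);z=P[:,2];print(x["score"],x["extent"],len(P),np.percentile(z,[5,50,95]))
    for a,b in [(.02,.04),(.06,.1)]:
        S=P[(z>a)&(z<b)]; print(a,len(S),np.median(S[:,2]),rect(S))
for k in ["wedge","wedge_mid"]:
    for t in tip_of("wrist",k)[:2]: print(k,t,at_z("wrist",t["position"],.005,s))
E
```

```text
5.475 [ 0.4066 -0.4549  0.2214]
0.86 [272.8, 92.5, 40.0, 131.9] 3661 [0.0296 0.0311 0.085 ]
0.02 3089 0.03094739116245193 (array([ 403.9, -355.7]), array([133.4,  41.9]), 86.1)
0.06 504 0.08476835343637885 (array([ 405.5, -408.5]), array([11.9, 27.8]), 86.7)
wedge {'position': [281.4, 139.0], 'score': 0.57} [ 0.4092 -0.4082  0.005 ]
wedge_mid {'position': [278.4, 94.1], 'score': 0.73} [ 0.4096 -0.3584  0.005 ]
```

View pics/w1.png

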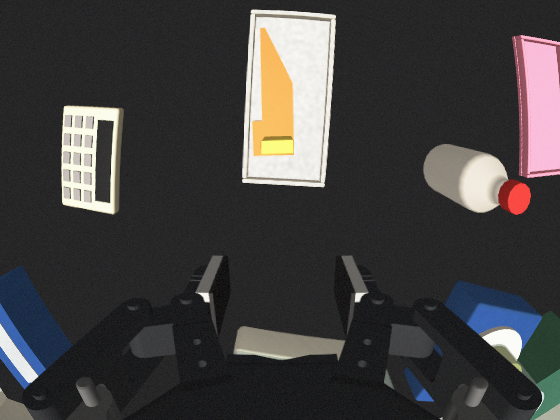

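The wrist view shows the wedge straight side left, with its fin at px (277,147) and its thin end at (264,30). The fit gives the fin at (0.4055, -0.4085), yaw 86.5°. I'll look at the rack closely before I grasp the wedge.

```bash
python3 -c "
from h import *
go([((.56,-.10,.25),Rt(88),.6)],step=.06)"
```

```text
[{"x":0.086,"y":0.03,"z":-0.007,"rx":0.0,"ry":0.0,"rz":-0.001,"grip":0.6},{"x":0.086,"y":0.031,"z":-0.006,"rx":0.0,"ry":0.0,"rz":-0.001,"grip":0.6},{"x":0.085,"y":0.031,"z":-0.007,"rx":0.0,"ry":0.0,"rz":0.0,"grip":0.6},{"x":0.086,"y":0.032,"z":-0.007,"rx":0.0,"ry":0.0,"rz":-0.001,"grip":0.6},{"x":0.085,"y":0.031,"z":-0.006,"rx":0.0,"ry":0.0,"rz":-0.001,"grip":0.6},{"x":0.085,"y":0.033,"z":-0.007,"rx":0.0,"ry":0.0,"rz":-0.001,"grip":0.6},{"x":0.085,"y":0.033,"z":-0.007,"rx":0.0,"ry":0.0,"rz":0.0,"grip":0.6}]
end [ 0.5602 -0.1     0.2501] 7
```

Request:
arm_command(plan=[{"x": 0.086,"y": 0.03,"z": -0.007,"rx": 0.0,"ry": 0.0,"rz": -0.001,"grip": 0.6},{"x": 0.086,"y": 0.031,"z": -0.006,"rx": 0.0,"ry": 0.0,"rz": -0.001,"grip": 0.6},{"x": 0.085,"y": 0.031,"z": -0.007,"rx": 0.0,"ry": 0.0,"rz": 0.0,"grip": 0.6},{"x": 0.086,"y": 0.032,"z": -0.007,"rx": 0.0,"ry": 0.0,"rz": -0.001,"grip": 0.6},{"x": 0.085,"y": 0.031,"z": -0.006,"rx": 0.0,"ry": 0.0,"rz": -0.001,"grip": 0.6},{"x": 0.085,"y": 0.033,"z": -0.007,"rx": 0.0,"ry": 0.0,"rz": -0.001,"grip": 0.6},{"x": 0.085,"y": 0.033,"z": -0.007,"rx": 0.0,"ry": 0.0,"rz": 0.0,"grip": 0.6},{"x": 0.0,"y": 0.0,"z": 0.0,"rx": 0.0,"ry": 0.0,"rz": 0.0,"grip": 0.6},{"x": 0.0,"y": 0.0,"z": 0.0,"rx": 0.0,"ry": 0.0,"rz": 0.0,"grip": 0.6}])

```text
clock: 6.8
tool_pos: [0.5598, -0.1, 0.25]
ee_rot: [0.72, 0.694, -0.0, 0.0]
contact_force: [0.6, -0.8, -0.5]
opening: 0.0515
grasp_force: 0.0
```

Run:
```python
from w import *
s,im,d,q=wrist("rack","w2"); print(s["clock"],s["tool_pos"],s["ee_rot"])
P=cloud("wrist",d,d>0,s); np.save("rk.npy",P)
m=(abs(P[:,0]-.56)<.12)&(abs(P[:,1]+.015)<.13); P=P[m]
# bar by height; block rim by height; brackets
for a,b in [(.034,.041),(.079,.087),(.088,.095)]:
    S=P[(P[:,2]>a)&(P[:,2]<b)]; print(a,len(S),np.median(S[:,2]),rect(S))
    if a<.05:
        S=S[S[:,0]<.57]; print("  front",len(S),rect(S),S[:,:2].min(0),S[:,:2].max(0))
for k in ["rack","rack_back","bar_roller"]:
    for t in tip_of("wrist",k)[:2]: print(k,t,at_z("wrist",t["position"],.004 if k=="bar_roller" else 0,s))
for x in regions_of("wrist","vial")[:5]:
    C=cloud("wrist",d,x["pixels"],s);C=C[(C[:,2]>.06)&(C[:,2]<.074)]; 
    if len(C)>5: print("vial",round(x["score"],2),x["extent"],len(C),rect(C),np.median(C[:,2]))
```

```text
6.8 [ 0.5598 -0.1     0.25  ] [ 0.7197  0.6943 -0.0002  0.0001]
0.034 1652 0.038948023765905115 (array([572.4, -16. ]), array([203. ,  99.8]), 87.8)
  front 1608 (array([533.6, -14.5]), array([203. ,  21.9]), 87.8) [ 0.5193 -0.1162] [0.5468 0.0872]
0.079 5642 0.08483933993822787 (array([591., -14.]), array([195.1,  88.8]), 88.0)
0.088 600 0.0927353505554206 (array([611.1,   4.8]), array([145.6,  25.5]), 87.9)
rack {'position': [267.8, 104.6], 'score': 0.62} [ 0.5458 -0.0135  0.    ]
rack_back {'position': [281.6, 168.7], 'score': 0.87} [ 0.5595 -0.0923  0.    ]
bar_roller {'position': [296.2, 164.2], 'score': 0.91} [ 0.5774 -0.0867  0.004 ]
vial 0.76 [257.8, 182.1, 12.8, 30.7] 335 (array([534.9, -93.9]), array([26.8, 15.5]), 87.1) 0.06918377640557638
vial 0.7 [260.0, 30.8, 13.3, 32.9] 385 (array([540.9,  65.3]), array([27. , 15.9]), 88.2) 0.06888029245641727
vial 0.61 [258.6, 133.2, 14.3, 26.6] 334 (array([537.2, -43.3]), array([26.2, 14.8]), 84.0) 0.06905252515058907
vial 0.43 [443.2, 212.8, 40.5, 37.2] 116 (array([ 760.8, -147.3]), array([18.3, 10. ]), 62.9) 0.06651564843106793
```

View pics/w2.png

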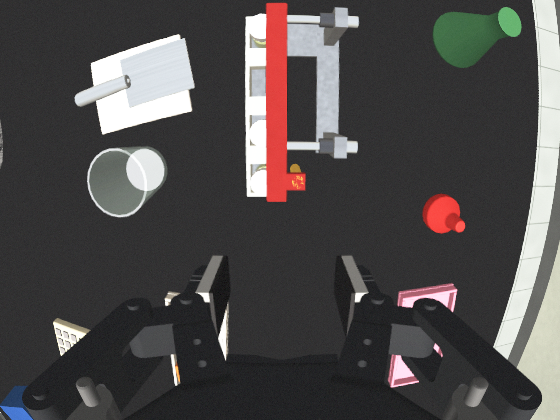

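The wrist view shows the red bar over three caps at px (259,31), (258,133) and (258,182), with the +27 well empty and the roller at (297,170). Rack origin is (0.5425, -0.0148), yaw -2.15°. Next I grasp the wedge.

```bash
python3 -c "
from h import *
go([((.4055,-.4085,.13),Rt(86.5),.6),((.4055,-.4085,.037),Rt(86.5),.6,4)],step=.057)
print('--')
r=lambda x,y:(.5425+x*.9993+y*.0375,-.0148-.0375*x+.9993*y)
go([((.4055,-.4085,.10),Rt(86.5),0.,3),((*r(.037,-.262),.10),Rt(87.85),0.),((*r(.037,-.262),.034),Rt(87.85),0.,3)],start=((.4055,-.4085,.037),Rt(86.5)))
print(r(.037,-.262),r(.037,-.124))"
```

```text
[{"x":-0.074,"y":-0.034,"z":0.029,"rx":0.0,"ry":0.0,"rz":0.0,"grip":0.6},{"x":-0.075,"y":-0.033,"z":0.028,"rx":0.0,"ry":0.0,"rz":0.001,"grip":0.6},{"x":-0.074,"y":-0.034,"z":0.029,"rx":0.0,"ry":0.0,"rz":0.0,"grip":0.6},{"x":-0.075,"y":-0.033,"z":0.028,"rx":0.0,"ry":0.0,"rz":0.001,"grip":0.6},{"x":-0.075,"y":-0.033,"z":0.029,"rx":0.0,"ry":0.0,"rz":0.0,"grip":0.6},{"x":-0.075,"y":-0.033,"z":0.028,"rx":0.0,"ry":0.0,"rz":0.001,"grip":0.6},{"x":-0.074,"y":-0.032,"z":0.029,"rx":0.0,"ry":0.0,"rz":0.0,"grip":0.6},{"x":0.0,"y":0.0,"z":0.039,"rx":0.0,"ry":0.0,"rz":0.0,"grip":0.6},{"x":0.0,"y":0.0,"z":0.038,"rx":0.0,"ry":0.0,"rz":0.0,"grip":0.6},{"x":0.0,"y":0.0,"z":0.039,"rx":0.0,"ry":0.0,"rz":0.0,"grip":0.6},{"x":0.0,"y":0.0,"z":0.039,"rx":0.0,"ry":0.0,"rz":0.0,"grip":0.6}]
end [ 0.4055 -0.4082  0.0369] 11
--
[{"x":0.0,"y":0.0,"z":-0.035,"rx":0.0,"ry":0.0,"rz":0.0,"grip":0.0},{"x":0.0,"y":0.0,"z":-0.035,"rx":0.0,"ry":0.0,"rz":0.0,"grip":0.0},{"x":0.0,"y":0.0,"z":-0.035,"rx":0.0,"ry":0.0,"rz":0.0,"grip":0.0},{"x":0.058,"y":0.065,"z":0.0,"rx":0.0,"ry":0.0,"rz":-0.001,"grip":0.0},{"x":0.058,"y":0.065,"z":0.0,"rx":0.0,"ry":0.0,"rz":-0.001,"grip":0.0},{"x":0.058,"y":0.066,"z":0.0,"rx":0.0,"ry":0.0,"rz":-0.001,"grip":0.0},{"x":0.057,"y":0.066,"z":0.0,"rx":0.0,"ry":0.0,"rz":-0.001,"grip":0.0},{"x":0.0,"y":0.0,"z":0.037,"rx":0.0,"ry":0.0,"rz":0.0,"grip":0.0},{"x":0.0,"y":0.0,"z":0.036,"rx":0.0,"ry":0.0,"rz":0.0,"grip":0.0},{"x":0.0,"y":0.0,"z":0.037,"rx":0.0,"ry":0.0,"rz":0.0,"grip":0.0}]
end [ 0.5696 -0.2782  0.034 ] 10
(0.5696491, -0.27800410000000003) (0.5748241, -0.1401007)
```

Request:
arm_command(plan=[{"x": -0.074,"y": -0.034,"z": 0.029,"rx": 0.0,"ry": 0.0,"rz": 0.0,"grip": 0.6},{"x": -0.075,"y": -0.033,"z": 0.028,"rx": 0.0,"ry": 0.0,"rz": 0.001,"grip": 0.6},{"x": -0.074,"y": -0.034,"z": 0.029,"rx": 0.0,"ry": 0.0,"rz": 0.0,"grip": 0.6},{"x": -0.075,"y": -0.033,"z": 0.028,"rx": 0.0,"ry": 0.0,"rz": 0.001,"grip": 0.6},{"x": -0.075,"y": -0.033,"z": 0.029,"rx": 0.0,"ry": 0.0,"rz": 0.0,"grip": 0.6},{"x": -0.075,"y": -0.033,"z": 0.028,"rx": 0.0,"ry": 0.0,"rz": 0.001,"grip": 0.6},{"x": -0.074,"y": -0.032,"z": 0.029,"rx": 0.0,"ry": 0.0,"rz": 0.0,"grip": 0.6},{"x": 0.0,"y": 0.0,"z": 0.039,"rx": 0.0,"ry": 0.0,"rz": 0.0,"grip": 0.6},{"x": 0.0,"y": 0.0,"z": 0.038,"rx": 0.0,"ry": 0.0,"rz": 0.0,"grip": 0.6},{"x": 0.0,"y": 0.0,"z": 0.039,"rx": 0.0,"ry": 0.0,"rz": 0.0,"grip": 0.6},{"x": 0.0,"y": 0.0,"z": 0.039,"rx": 0.0,"ry": 0.0,"rz": 0.0,"grip": 0.6},{"x": 0.0,"y": 0.0,"z": 0.0,"rx": 0.0,"ry": 0.0,"rz": 0.0,"grip": 0.6}])

```text
clock: 8.6
tool_pos: [0.4044, -0.4064, 0.0347]
ee_rot: [0.728, 0.686, 0.0, -0.002]
contact_force: [-0.1, 0.9, -0.7]
opening: 0.0511
grasp_force: 0.0
```

Request:
arm_command(plan=[{"x": 0.0,"y": 0.0,"z": 0.0,"rx": 0.0,"ry": 0.0,"rz": 0.0,"grip": 0.0},{"x": 0.0,"y": 0.0,"z": 0.0,"rx": 0.0,"ry": 0.0,"rz": 0.0,"grip": 0.0},{"x": 0.0,"y": 0.0,"z": 0.0,"rx": 0.0,"ry": 0.0,"rz": 0.0,"grip": 0.0},{"x": 0.0,"y": 0.0,"z": 0.0,"rx": 0.0,"ry": 0.0,"rz": 0.0,"grip": 0.0},{"x": 0.0,"y": 0.0,"z": 0.0,"rx": 0.0,"ry": 0.0,"rz": 0.0,"grip": 0.0}], force=80)

```text
clock: 9.22
tool_pos: [0.4071, -0.4084, 0.0382]
ee_rot: [0.727, 0.687, -0.0, 0.001]
contact_force: [-1.2, -0.4, 5.8]
opening: 0.0272
grasp_force: 78.8
```

Request:
arm_command(plan=[{"x": 0.0,"y": 0.0,"z": -0.035,"rx": 0.0,"ry": 0.0,"rz": 0.0,"grip": 0.0},{"x": 0.0,"y": 0.0,"z": -0.035,"rx": 0.0,"ry": 0.0,"rz": 0.0,"grip": 0.0},{"x": 0.0,"y": 0.0,"z": -0.035,"rx": 0.0,"ry": 0.0,"rz": 0.0,"grip": 0.0},{"x": 0.058,"y": 0.065,"z": 0.0,"rx": 0.0,"ry": 0.0,"rz": -0.001,"grip": 0.0},{"x": 0.058,"y": 0.065,"z": 0.0,"rx": 0.0,"ry": 0.0,"rz": -0.001,"grip": 0.0},{"x": 0.058,"y": 0.066,"z": 0.0,"rx": 0.0,"ry": 0.0,"rz": -0.001,"grip": 0.0},{"x": 0.057,"y": 0.066,"z": 0.0,"rx": 0.0,"ry": 0.0,"rz": -0.001,"grip": 0.0},{"x": 0.0,"y": 0.0,"z": 0.037,"rx": 0.0,"ry": 0.0,"rz": 0.0,"grip": 0.0},{"x": 0.0,"y": 0.0,"z": 0.028,"rx": 0.0,"ry": 0.0,"rz": 0.0,"grip": 0.0},{"x": 0.0,"y": 0.0,"z": 0.02,"rx": 0.0,"ry": 0.0,"rz": 0.0,"grip": 0.0},{"x": 0.0,"y": 0.0,"z": 0.0,"rx": 0.0,"ry": 0.0,"rz": 0.0,"grip": 0.0},{"x": 0.0,"y": 0.0,"z": 0.0,"rx": 0.0,"ry": 0.0,"rz": 0.0,"grip": 0.0}])

```text
clock: 10.72
tool_pos: [0.5701, -0.2773, 0.0493]
ee_rot: [0.719, 0.695, 0.0, 0.0]
contact_force: [0.1, -0.0, -1.7]
opening: 0.027
grasp_force: 79.1
```

Run:
```python
from w import *
s,im,d,q=wrist("wedge","w3"); print(s["tool_pos"],s["ee_rot"],s["opening"],s["contact_force"])
P=cloud("wrist",d,q[0]["pixels"],s);z=P[:,2]; print(q[0]["score"],q[0]["extent"],np.percentile(z,[5,50,95]))
hz=z<np.median(z)+.008
print(rect(P[hz]),rect(P[(z>np.median(z)+.03)]) if (z>np.median(z)+.03).sum()>5 else "")
```

```text
[ 0.5701 -0.2773  0.0493] [0.7188 0.6952 0.0001 0.0003] 0.02700725312682336 [ 0.1479 -0.019  -1.6787]
0.73 [274.4, 177.9, 86.2, 322.9] [0.0412 0.0425 0.0961]
(array([ 566.2, -216.8]), array([119.1,  42.1]), 88.6) (array([ 570.2, -277.1]), array([13.7, 27.7]), 88.3)
```

View pics/w3.png

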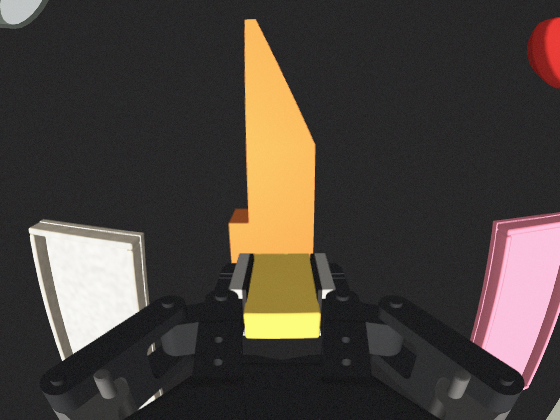

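The wrist view shows the wedge level in the grip, thin end at px (250,20), fin between the pads at (280,290). Its axis is near enough the rack's +y. I'll lower it and slide it in.

Request:
arm_command(plan=[{"x": 0.0,"y": 0.0,"z": 0.013,"rx": 0.0,"ry": 0.0,"rz": 0.001,"grip": 0.0},{"x": 0.0,"y": 0.0,"z": 0.012,"rx": 0.0,"ry": 0.0,"rz": 0.0,"grip": 0.0},{"x": 0.03,"y": 0.0,"z": 0.0,"rx": 0.0,"ry": 0.0,"rz": 0.0,"grip": 0.0},{"x": 0.03,"y": 0.0,"z": 0.0,"rx": 0.0,"ry": 0.0,"rz": 0.0,"grip": 0.0},{"x": 0.03,"y": 0.0,"z": 0.0,"rx": 0.0,"ry": 0.0,"rz": 0.0,"grip": 0.0},{"x": 0.02,"y": 0.0,"z": 0.0,"rx": 0.0,"ry": 0.0,"rz": 0.0,"grip": 0.0},{"x": 0.02,"y": 0.0,"z": 0.0,"rx": 0.0,"ry": 0.0,"rz": 0.0,"grip": 0.0},{"x": 0.0,"y": 0.0,"z": 0.0,"rx": 0.0,"ry": 0.0,"rz": 0.0,"grip": 0.0}])

```text
clock: 11.82
tool_pos: [0.5784, -0.1989, 0.0366]
ee_rot: [0.721, 0.693, 0.003, 0.005]
contact_force: [8.6, -2.4, -2.2]
opening: 0.0269
grasp_force: 79.6
```

Request:
arm_command(plan=[{"x": 0.02,"y": 0.0,"z": 0.0,"rx": 0.0,"ry": 0.0,"rz": 0.0,"grip": 0.0},{"x": 0.02,"y": 0.0,"z": 0.0,"rx": 0.0,"ry": 0.0,"rz": 0.0,"grip": 0.0}])

```text
clock: 12.08
tool_pos: [0.5797, -0.1775, 0.0373]
ee_rot: [0.721, 0.693, 0.002, 0.007]
contact_force: [5.7, -10.9, 1.5]
opening: 0.0268
grasp_force: 80.1
```

Run:
```python
from w import *
s,im,d,q=wrist("wedge","w4"); print(s["tool_pos"],s["ee_rot"],s["opening"],s["contact_force"],s["ft_torque"])
P=cloud("wrist",d,d>0,s); hsv=cv2.cvtColor(im,cv2.COLOR_BGR2HSV)
V,U=np.nonzero(d>0); H=hsv[V,U]
o=(H[:,0]>8)&(H[:,0]<19)&(H[:,1]>150)&(P[:,2]>.02)&(P[:,2]<.034); S=P[o]; print(len(S),np.percentile(S[:,2],[5,50,95]),rect(S))
# left side line per y
for y in np.arange(-.17,-.03,.01):
    T=S[abs(S[:,1]-y)<.002]
    if len(T)>3: print(y.round(3),len(T),T[:,0].min().round(4),T[:,0].max().round(4))
i2,_=get_image("scene"); cr=cv2.resize(i2[150:270,190:350],None,fx=2.4,fy=2.4,interpolation=cv2.INTER_CUBIC)
cv2.imwrite("pics/c4.png",np.hstack([cv2.resize(im,(400,300)),cv2.resize(cr,(400,300))]))
```

```text
[ 0.5797 -0.1775  0.0373] [0.7207 0.6933 0.0018 0.0068] 0.026783404067263508 [  5.6888 -10.906    1.4635] [-2.0487 -1.0397 -0.6733]
9453 [0.0271 0.0288 0.0303] (array([ 574. , -137.3]), array([42.2, 78.5]), 0.2)
-0.17 583 0.5533 0.5953
-0.16 709 0.5532 0.5949
-0.15 505 0.5627 0.5945
-0.14 532 0.5627 0.5948
-0.13 560 0.5625 0.5944
-0.12 566 0.5625 0.5942
-0.11 286 0.574 0.5907
-0.1 197 0.5743 0.586
```

View pics/c4.png

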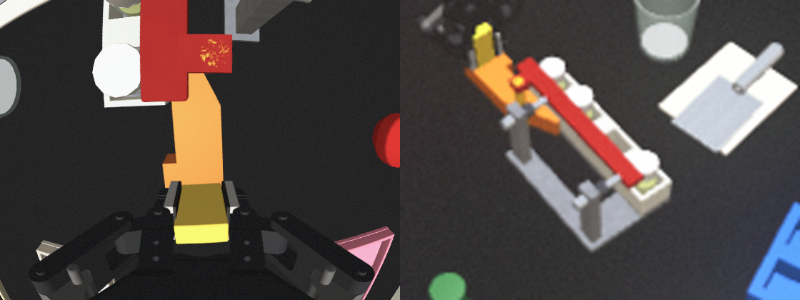

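The scene crop shows the wedge's tip past the roller, behind the wall. In the wrist view its left edge, px (172,75) to (178,155), leans about 2.4° anticlockwise of the wall. I'll turn it back, lower it 2 mm and finish the slide.

Request:
arm_command(plan=[{"x": 0.0,"y": 0.0,"z": 0.002,"rx": 0.0,"ry": 0.0,"rz": 0.004,"grip": 0.0},{"x": 0.0,"y": 0.0,"z": 0.002,"rx": 0.0,"ry": 0.0,"rz": 0.003,"grip": 0.0},{"x": 0.01,"y": 0.0,"z": 0.0,"rx": 0.0,"ry": 0.0,"rz": 0.0,"grip": 0.0},{"x": 0.01,"y": 0.0,"z": 0.0,"rx": 0.0,"ry": 0.0,"rz": 0.0,"grip": 0.0},{"x": 0.0,"y": 0.0,"z": 0.0,"rx": 0.0,"ry": 0.0,"rz": 0.0,"grip": 0.0}])

```text
clock: 12.85
tool_pos: [0.5772, -0.1645, 0.0347]
ee_rot: [0.735, 0.678, 0.0, 0.003]
contact_force: [-2.0, -10.8, 10.6]
opening: 0.0271
grasp_force: 82.5
```

Request:
arm_command(plan=[{"x": 0.015,"y": 0.0,"z": 0.0,"rx": 0.0,"ry": 0.0,"rz": 0.0,"grip": 0.0},{"x": 0.015,"y": 0.0,"z": 0.0,"rx": 0.0,"ry": 0.0,"rz": 0.0,"grip": 0.0},{"x": 0.01,"y": 0.0,"z": 0.0,"rx": 0.0,"ry": 0.0,"rz": 0.0,"grip": 0.0},{"x": 0.005,"y": 0.0,"z": 0.0,"rx": 0.0,"ry": 0.0,"rz": 0.0,"grip": 0.0},{"x": 0.0,"y": 0.0,"z": 0.0,"rx": 0.0,"ry": 0.0,"rz": 0.0,"grip": 0.0},{"x": 0.0,"y": 0.0,"z": 0.0,"rx": 0.0,"ry": 0.0,"rz": 0.0,"grip": 0.0}])

```text
clock: 13.6
tool_pos: [0.5786, -0.1369, 0.0343]
ee_rot: [0.735, 0.678, -0.0, 0.002]
contact_force: [-3.6, -8.1, 9.7]
opening: 0.0271
grasp_force: 82.8
```

```bash
cat > o.py <<'E'
from w import *
s,im,d,q=wrist("wedge",sys.argv[1]); print(s["clock"],s["tool_pos"],s["ee_rot"],s["opening"],s["contact_force"],s["ft_torque"])
P=cloud("wrist",d,d>0,s); hsv=cv2.cvtColor(im,cv2.COLOR_BGR2HSV)
V,U=np.nonzero(d>0); H=hsv[V,U]
o=(H[:,0]>8)&(H[:,0]<19)&(H[:,1]>150)&(P[:,2]>.02)&(P[:,2]<.034); S=P[o]; print(len(S),np.percentile(S[:,2],[5,50,95]),rect(S))
for y in np.arange(-.17,-.06,.01):
    T=S[abs(S[:,1]-y)<.002]
    if len(T)>3: print(y.round(3),len(T),T[:,0].min().round(4),T[:,0].max().round(4))
r=(H[:,0]<5)&(H[:,1]>150)&(P[:,2]>.078)&(P[:,2]<.09)&(abs(P[:,0]-.57)<.06)&(abs(P[:,1]+.02)<.12); B=P[r]
for y in (-.06,-.03,0,.03):
    T=B[abs(B[:,1]-y)<.003]
    if len(T)>3: print("bar",y,T[:,0].min().round(4),T[:,0].max().round(4))
E
python3 o.py w5
```

```text
13.6 [ 0.5786 -0.1369  0.0343] [ 0.735   0.678  -0.0001  0.0022] 0.02711752513756341 [-3.6239 -8.1457  9.6793] [-0.4689  0.6757  0.2216]
490 [0.0258 0.0271 0.0281] (array([574.7, -77.4]), array([116.2,  41.7]), 88.3)
-0.13 104 0.5523 0.594
-0.12 38 0.5527 0.5602
-0.09 24 0.5936 0.5952
-0.08 10 0.5943 0.5948
bar -0.06 0.5708 0.5906
bar -0.03 0.5718 0.5917
```

Request:
arm_command(plan=[{"x": 0.0,"y": 0.0,"z": 0.0,"rx": 0.0,"ry": 0.0,"rz": 0.0,"grip": 0.5},{"x": 0.0,"y": 0.0,"z": 0.0,"rx": 0.0,"ry": 0.0,"rz": 0.0,"grip": 0.5},{"x": 0.0,"y": 0.0,"z": 0.0,"rx": 0.0,"ry": 0.0,"rz": 0.0,"grip": 0.5},{"x": 0.0,"y": 0.0,"z": -0.04,"rx": 0.0,"ry": 0.0,"rz": 0.0,"grip": 0.5},{"x": 0.0,"y": 0.0,"z": -0.08,"rx": 0.0,"ry": 0.0,"rz": 0.0,"grip": 0.5},{"x": 0.0,"y": 0.0,"z": -0.09,"rx": 0.0,"ry": 0.0,"rz": 0.0,"grip": 0.5},{"x": 0.0,"y": 0.0,"z": -0.09,"rx": 0.0,"ry": 0.0,"rz": 0.0,"grip": 0.5},{"x": 0.0,"y": 0.0,"z": 0.0,"rx": 0.0,"ry": 0.0,"rz": 0.0,"grip": 0.5}])

```text
clock: 14.7
tool_pos: [0.581, -0.1364, 0.2178]
ee_rot: [0.736, 0.677, 0.003, 0.005]
contact_force: [0.2, 0.5, -0.5]
opening: 0.0425
grasp_force: 0.0
```

```bash
python3 -c "
from h import *
go([((.60,-.02,.23),Rt(177.85),.5)])"
```

```text
[{"x":0.02,"y":0.002,"z":-0.002,"rx":0.0,"ry":0.0,"rz":-0.026,"grip":0.5},{"x":0.019,"y":0.004,"z":-0.002,"rx":0.0,"ry":0.0,"rz":-0.025,"grip":0.5},{"x":0.018,"y":0.008,"z":-0.002,"rx":0.0,"ry":0.001,"rz":-0.026,"grip":0.5},{"x":0.016,"y":0.01,"z":-0.002,"rx":0.0,"ry":0.0,"rz":-0.026,"grip":0.5},{"x":0.015,"y":0.014,"z":-0.002,"rx":0.001,"ry":0.0,"rz":-0.026,"grip":0.5},{"x":0.012,"y":0.015,"z":-0.002,"rx":0.0,"ry":0.0,"rz":-0.025,"grip":0.5},{"x":0.01,"y":0.017,"z":-0.002,"rx":0.0,"ry":0.0,"rz":-0.026,"grip":0.5},{"x":0.007,"y":0.018,"z":-0.002,"rx":0.0,"ry":0.0,"rz":-0.026,"grip":0.5},{"x":0.004,"y":0.02,"z":-0.002,"rx":0.0,"ry":0.0,"rz":-0.025,"grip":0.5},{"x":0.001,"y":0.019,"z":-0.002,"rx":0.0,"ry":0.001,"rz":-0.026,"grip":0.5}]
end [ 0.5999 -0.0202  0.2299] 10
```

Request:
arm_command(plan=[{"x": 0.02,"y": 0.002,"z": -0.002,"rx": 0.0,"ry": 0.0,"rz": -0.026,"grip": 0.5},{"x": 0.019,"y": 0.004,"z": -0.002,"rx": 0.0,"ry": 0.0,"rz": -0.025,"grip": 0.5},{"x": 0.018,"y": 0.008,"z": -0.002,"rx": 0.0,"ry": 0.0,"rz": -0.026,"grip": 0.5},{"x": 0.016,"y": 0.01,"z": -0.002,"rx": 0.0,"ry": 0.0,"rz": -0.026,"grip": 0.5},{"x": 0.015,"y": 0.014,"z": -0.002,"rx": 0.0,"ry": 0.0,"rz": -0.026,"grip": 0.5},{"x": 0.012,"y": 0.015,"z": -0.002,"rx": 0.0,"ry": 0.0,"rz": -0.025,"grip": 0.5},{"x": 0.01,"y": 0.017,"z": -0.002,"rx": 0.0,"ry": 0.0,"rz": -0.026,"grip": 0.5},{"x": 0.007,"y": 0.018,"z": -0.002,"rx": 0.0,"ry": 0.0,"rz": -0.026,"grip": 0.5},{"x": 0.004,"y": 0.02,"z": -0.002,"rx": 0.0,"ry": 0.0,"rz": -0.025,"grip": 0.5},{"x": 0.001,"y": 0.019,"z": -0.002,"rx": 0.0,"ry": 0.0,"rz": -0.026,"grip": 0.5},{"x": 0.0,"y": 0.0,"z": 0.0,"rx": 0.0,"ry": 0.0,"rz": 0.0,"grip": 0.5},{"x": 0.0,"y": 0.0,"z": 0.0,"rx": 0.0,"ry": 0.0,"rz": 0.0,"grip": 0.5}])

```text
clock: 16.2
tool_pos: [0.5957, -0.0196, 0.2224]
ee_rot: [0.02, 1.0, -0.0, -0.001]
contact_force: [0.1, -0.1, 0.2]
opening: 0.0427
grasp_force: 0.0
```

Run:
```python
from w import *
s,im,d,q=wrist("vial","w6"); print(s["clock"],s["tool_pos"],s["ee_rot"])
for x in q[:5]:
    C=cloud("wrist",d,x["pixels"],s);C=C[(C[:,2]>.06)&(C[:,2]<.074)]
    if len(C)>5:
        c,r=cv2.minEnclosingCircle((C[:,:2]*1000).astype(np.float32)); print("vial",round(x["score"],2),x["extent"],len(C),rect(C),np.round(c,1),round(r,1),np.median(C[:,2]))
P=cloud("wrist",d,d>0,s);m=(abs(P[:,0]-.56)<.12)&(abs(P[:,1]+.015)<.125)
S=P[m&(P[:,2]>.034)&(P[:,2]<.041)];S=S[S[:,0]<.567];print("block",len(S),rect(S))
S=P[m&(P[:,2]>.079)&(P[:,2]<.087)];
for y in (-.06,0,.04):
    T=S[abs(S[:,1]-y)<.003]; print("bar",y,T[:,0].min() if len(T) else "")
```

```text
16.2 [ 0.5957 -0.0196  0.2224] [ 0.0204  0.9998 -0.0001 -0.0009]
vial 0.98 [204.9, 140.2, 35.5, 28.6] 672 (array([540.8, -93.9]), array([26.3, 27.3]), 38.6) [540.4 -94.5] 14.1 0.06890841512737289
vial 0.77 [254.8, 137.4, 34.2, 31.1] 696 (array([541.9, -44.1]), array([26.7, 26.6]), 86.7) [542.5 -43.7] 14.1 0.06896145689495034
vial 0.76 [367.5, 137.8, 35.2, 30.2] 687 (array([545.1,  65.5]), array([26.6, 27.3]), 21.6) [544.9  65.5] 14.3 0.06882933957672521
block 3592 (array([543.2, -26.2]), array([ 47. , 224.5]), 0.1)
bar -0.06 0.5679302884963997
bar 0 0.5705259104332872
bar 0.04 0.5715104164973555
```

View pics/w6.png

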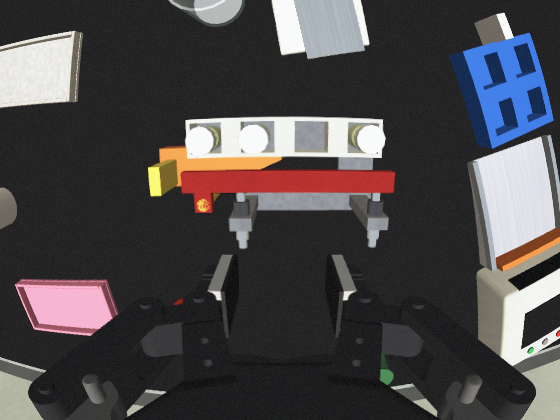

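The wrist view shows the bar held open by the wedge and three uncovered caps at px (202,140), (254,138) and (370,139). The tray is at upper right (505,90). Next I measure the tray and plan the first vial.

```bash
cat > tr.py <<'E'
from w import *
def tray(cam="top"):
    s=read_state(); im,d=get_image(cam)
    P=cloud(cam,d,d>0,s); V,U=np.nonzero(d>0); H=cv2.cvtColor(im,cv2.COLOR_BGR2HSV)[V,U]
    m=(H[:,0]>98)&(H[:,0]<118)&(H[:,1]>120)&(P[:,2]>.02)&(P[:,2]<.06)&(P[:,0]>.3)&(P[:,0]<.8)&(P[:,1]>.1)&(P[:,1]<.45)
    S=P[m]; 
    c,sz,a=cv2.minAreaRect((S[:,:2]*1000).astype(np.float32)); a=a%90; a=a if a<60 else a-90
    print(cam,len(S),"centre",np.round(c,1),np.round(sz,1),"yaw",round(a,2)); return np.array(c)/1000,a
E
python3 - <<'E'
from tr import *
c,a=tray("wrist"); c,a=tray("top")
for x in [-.0285,.0285]:
    for y in [-.0285,.0285]:
        th=np.radians(a); print(x,y,(c+[x*np.cos(th)-y*np.sin(th),x*np.sin(th)+y*np.cos(th)]).round(4))
go([((.5423,-.043,.10),Rt(177.85),.42),((.5423,-.043,.043),Rt(177.85),.42,5)])
E
```

```text
wrist 5464 centre [478.5 263.4] [118.9 120.7] yaw 21.18
top 1285 centre [479.6 263.2] [119.4 118.6] yaw 21.21
-0.0285 -0.0285 [0.4634 0.2263]
-0.0285 0.0285 [0.4428 0.2795]
0.0285 -0.0285 [0.5165 0.247 ]
0.0285 0.0285 [0.4959 0.3001]
[{"x":0.029,"y":-0.014,"z":0.068,"rx":0.0,"ry":0.0,"rz":0.0,"grip":0.42},{"x":0.03,"y":-0.014,"z":0.069,"rx":0.0,"ry":0.0,"rz":0.0,"grip":0.42},{"x":0.029,"y":-0.014,"z":0.068,"rx":0.0,"ry":0.0,"rz":0.0,"grip":0.42},{"x":0.0,"y":0.0,"z":0.019,"rx":0.0,"ry":0.0,"rz":0.0,"grip":0.42},{"x":0.0,"y":0.0,"z":0.019,"rx":0.0,"ry":0.0,"rz":0.0,"grip":0.42},{"x":0.0,"y":0.0,"z":0.019,"rx":0.0,"ry":0.0,"rz":0.0,"grip":0.42},{"x":0.0,"y":0.0,"z":0.019,"rx":0.0,"ry":0.0,"rz":0.0,"grip":0.42},{"x":0.0,"y":0.0,"z":0.019,"rx":0.0,"ry":0.0,"rz":0.0,"grip":0.42}]
end [ 0.5423 -0.043   0.0432] 8
```

Request:
arm_command(plan=[{"x": 0.029,"y": -0.014,"z": 0.068,"rx": 0.0,"ry": 0.0,"rz": 0.0,"grip": 0.42},{"x": 0.03,"y": -0.014,"z": 0.069,"rx": 0.0,"ry": 0.0,"rz": 0.0,"grip": 0.42},{"x": 0.029,"y": -0.014,"z": 0.068,"rx": 0.0,"ry": 0.0,"rz": 0.0,"grip": 0.42},{"x": 0.0,"y": 0.0,"z": 0.0,"rx": 0.0,"ry": 0.0,"rz": 0.0,"grip": 0.42},{"x": 0.0,"y": 0.0,"z": 0.0,"rx": 0.0,"ry": 0.0,"rz": 0.0,"grip": 0.42}])

```text
clock: 17.02
tool_pos: [0.5444, -0.0429, 0.1022]
ee_rot: [0.02, 1.0, -0.0, 0.002]
contact_force: [1.1, 0.3, 0.4]
opening: 0.0358
grasp_force: 0.0
```

Request:
arm_command(plan=[{"x": 0.0,"y": 0.0,"z": 0.019,"rx": 0.0,"ry": 0.0,"rz": 0.0,"grip": 0.42},{"x": 0.0,"y": 0.0,"z": 0.019,"rx": 0.0,"ry": 0.0,"rz": 0.0,"grip": 0.42},{"x": 0.0,"y": 0.0,"z": 0.019,"rx": 0.0,"ry": 0.0,"rz": 0.0,"grip": 0.42},{"x": 0.0,"y": 0.0,"z": 0.019,"rx": 0.0,"ry": 0.0,"rz": 0.0,"grip": 0.42},{"x": 0.0,"y": 0.0,"z": 0.016,"rx": 0.0,"ry": 0.0,"rz": 0.0,"grip": 0.42},{"x": 0.0,"y": 0.0,"z": 0.0,"rx": 0.0,"ry": 0.0,"rz": 0.0,"grip": 0.42}])

```text
clock: 17.77
tool_pos: [0.5415, -0.0425, 0.0439]
ee_rot: [0.019, 1.0, 0.0, -0.001]
contact_force: [-0.1, 0.2, -0.2]
opening: 0.0356
grasp_force: 0.0
```

Request:
arm_command(plan=[{"x": 0.0,"y": 0.0,"z": 0.0,"rx": 0.0,"ry": 0.0,"rz": 0.0,"grip": 0.0},{"x": 0.0,"y": 0.0,"z": 0.0,"rx": 0.0,"ry": 0.0,"rz": 0.0,"grip": 0.0},{"x": 0.0,"y": 0.0,"z": 0.0,"rx": 0.0,"ry": 0.0,"rz": 0.0,"grip": 0.0},{"x": 0.0,"y": 0.0,"z": 0.0,"rx": 0.0,"ry": 0.0,"rz": 0.0,"grip": 0.0}], force=40)

```text
clock: 18.27
tool_pos: [0.5427, -0.0427, 0.0455]
ee_rot: [0.019, 1.0, -0.0, 0.0]
contact_force: [0.6, -0.5, 0.3]
opening: 0.0266
grasp_force: 39.3
```

```bash
cat > mv.py <<'E'
from h import *
# usage: place x y yaw  -> lift, move above, descend
def place(x,y,yaw=201.2,zp=.043):
    go([((*read_state()["tool_pos"][:2],.13),Rt(177.85),0,2),((x,y,.12),Rt(yaw),0),((x,y,.12),Rt(yaw),0,2),((x,y,zp+.006),Rt(yaw),0,4),((x,y,zp),Rt(yaw),0,2)],step=.058)
def fetch(x,y,g=.5):
    p=read_state()["tool_pos"]; Q=R.from_quat(read_state()["ee_rot"])
    go([((*p[:2],.13),Q,g,2),((x,y,.12),Rt(177.85),g),((x,y,.12),Rt(177.85),g,2),((x,y,.052),Rt(177.85),g,3),((x,y,.044),Rt(177.85),g,2)],step=.058)
E
python3 -c "
from mv import *
place(.516,.247)"
```

```text
[{"x":0.0,"y":0.0,"z":-0.07,"rx":0.0,"ry":0.0,"rz":0.0,"grip":0.0},{"x":0.0,"y":0.0,"z":-0.071,"rx":0.0,"ry":0.0,"rz":0.0,"grip":0.0},{"x":0.01,"y":0.08,"z":0.003,"rx":0.0,"ry":0.0,"rz":-0.011,"grip":0.0},{"x":0.005,"y":0.081,"z":0.003,"rx":0.0,"ry":0.0,"rz":-0.011,"grip":0.0},{"x":0.0,"y":0.081,"z":0.002,"rx":0.0,"ry":0.0,"rz":-0.011,"grip":0.0},{"x":-0.006,"y":0.08,"z":0.003,"rx":0.0,"ry":0.0,"rz":-0.01,"grip":0.0},{"x":-0.012,"y":0.08,"z":0.003,"rx":0.0,"ry":0.0,"rz":-0.011,"grip":0.0},{"x":-0.016,"y":0.079,"z":0.003,"rx":0.0,"ry":0.0,"rz":-0.011,"grip":0.0},{"x":0.0,"y":0.0,"z":0.0,"rx":0.0,"ry":0.0,"rz":0.0,"grip":0.0},{"x":0.0,"y":0.0,"z":0.0,"rx":0.0,"ry":0.0,"rz":0.0,"grip":0.0},{"x":0.0,"y":0.0,"z":0.03,"rx":0.0,"ry":0.0,"rz":0.0,"grip":0.0},{"x":0.0,"y":0.0,"z":0.029,"rx":0.0,"ry":0.0,"rz":0.0,"grip":0.0}]
[{"x":0.0,"y":0.0,"z":0.03,"rx":0.0,"ry":0.0,"rz":0.0,"grip":0.0},{"x":0.0,"y":0.0,"z":0.029,"rx":0.0,"ry":0.0,"rz":0.0,"grip":0.0},{"x":0.0,"y":0.0,"z":0.005,"rx":0.0,"ry":0.0,"rz":0.0,"grip":0.0},{"x":0.0,"y":0.0,"z":0.005,"rx":0.0,"ry":0.0,"rz":0.0,"grip":0.0}]
end [0.5158 0.2468 0.0431] 16
```

Request:
arm_command(plan=[{"x": 0.0,"y": 0.0,"z": -0.07,"rx": 0.0,"ry": 0.0,"rz": 0.0,"grip": 0.0},{"x": 0.0,"y": 0.0,"z": -0.071,"rx": 0.0,"ry": 0.0,"rz": 0.0,"grip": 0.0},{"x": 0.01,"y": 0.08,"z": 0.003,"rx": 0.0,"ry": 0.0,"rz": -0.011,"grip": 0.0},{"x": 0.005,"y": 0.081,"z": 0.003,"rx": 0.0,"ry": 0.0,"rz": -0.011,"grip": 0.0},{"x": 0.0,"y": 0.081,"z": 0.002,"rx": 0.0,"ry": 0.0,"rz": -0.011,"grip": 0.0},{"x": -0.006,"y": 0.08,"z": 0.003,"rx": 0.0,"ry": 0.0,"rz": -0.01,"grip": 0.0},{"x": -0.012,"y": 0.08,"z": 0.003,"rx": 0.0,"ry": 0.0,"rz": -0.011,"grip": 0.0},{"x": -0.016,"y": 0.079,"z": 0.003,"rx": 0.0,"ry": 0.0,"rz": -0.011,"grip": 0.0},{"x": 0.0,"y": 0.0,"z": 0.0,"rx": 0.0,"ry": 0.0,"rz": 0.0,"grip": 0.0},{"x": 0.0,"y": 0.0,"z": 0.0,"rx": 0.0,"ry": 0.0,"rz": 0.0,"grip": 0.0},{"x": 0.0,"y": 0.0,"z": 0.0,"rx": 0.0,"ry": 0.0,"rz": 0.0,"grip": 0.0},{"x": 0.0,"y": 0.0,"z": 0.0,"rx": 0.0,"ry": 0.0,"rz": 0.0,"grip": 0.0}])

```text
clock: 19.77
tool_pos: [0.5159, 0.2456, 0.1197]
ee_rot: [-0.183, 0.983, -0.0, -0.0]
contact_force: [-0.5, -1.2, -0.8]
opening: 0.0269
grasp_force: 40.1
```

```bash
python3 -c "
from tr import *
s=read_state();print(s['tool_pos'],s['ee_rot'],s['opening'],s['grasp_force'])
c,a=tray('top')
im,d=get_image('wrist');cv2.imwrite('pics/w7.png',im)"
```

```text
[0.5159 0.2456 0.1197] [-0.183   0.9831 -0.0001 -0.    ] 0.026864250981051573 40.05466282367706
top 608 centre [471.5 260.2] [100.3 119.1] yaw 21.07
```

View pics/w7.png

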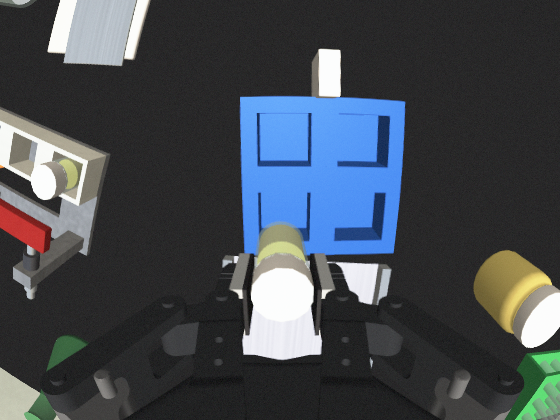

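The wrist view shows the held vial's lower end at px (282,235) over the near-left tray cell at (284,215). I'll lower it and let go.

Request:
arm_command(plan=[{"x": 0.0,"y": 0.002,"z": 0.03,"rx": 0.0,"ry": 0.0,"rz": 0.0,"grip": 0.0},{"x": 0.0,"y": 0.0,"z": 0.03,"rx": 0.0,"ry": 0.0,"rz": 0.0,"grip": 0.0},{"x": 0.0,"y": 0.0,"z": 0.03,"rx": 0.0,"ry": 0.0,"rz": 0.0,"grip": 0.0},{"x": 0.0,"y": 0.0,"z": 0.03,"rx": 0.0,"ry": 0.0,"rz": 0.0,"grip": 0.0},{"x": 0.0,"y": 0.0,"z": 0.004,"rx": 0.0,"ry": 0.0,"rz": 0.0,"grip": 0.0},{"x": 0.0,"y": 0.0,"z": 0.004,"rx": 0.0,"ry": 0.0,"rz": 0.0,"grip": 0.0},{"x": 0.0,"y": 0.0,"z": 0.0,"rx": 0.0,"ry": 0.0,"rz": 0.0,"grip": 0.0}])

```text
clock: 20.75
tool_pos: [0.5157, 0.2481, 0.0434]
ee_rot: [-0.184, 0.983, 0.0, 0.0]
contact_force: [-1.0, 0.8, -0.2]
opening: 0.0269
grasp_force: 40.1
```

Request:
arm_command(plan=[{"x": 0.0,"y": 0.0,"z": 0.0,"rx": 0.0,"ry": 0.0,"rz": 0.0,"grip": 0.45},{"x": 0.0,"y": 0.0,"z": 0.0,"rx": 0.0,"ry": 0.0,"rz": 0.0,"grip": 0.45},{"x": 0.0,"y": 0.0,"z": 0.0,"rx": 0.0,"ry": 0.0,"rz": 0.0,"grip": 0.45}])

```text
clock: 21.12
tool_pos: [0.5155, 0.248, 0.0433]
ee_rot: [-0.184, 0.983, 0.0, 0.0]
contact_force: [-0.1, -0.0, -0.3]
opening: 0.0387
grasp_force: 0.0
```

```bash
python3 -c "
from mv import *
fetch(.545,.0655)"
```

```text
[{"x":0.0,"y":0.0,"z":-0.072,"rx":0.0,"ry":0.0,"rz":0.0,"grip":0.5},{"x":0.0,"y":0.0,"z":-0.073,"rx":0.0,"ry":0.0,"rz":0.0,"grip":0.5},{"x":0.016,"y":-0.075,"z":0.004,"rx":0.0,"ry":0.0,"rz":0.016,"grip":0.5},{"x":0.008,"y":-0.077,"z":0.005,"rx":0.0,"ry":0.0,"rz":0.016,"grip":0.5},{"x":0.001,"y":-0.077,"z":0.004,"rx":0.0,"ry":0.0,"rz":0.017,"grip":0.5},{"x":-0.008,"y":-0.077,"z":0.004,"rx":0.0,"ry":0.0,"rz":0.016,"grip":0.5},{"x":0.0,"y":0.0,"z":0.0,"rx":0.0,"ry":0.0,"rz":0.0,"grip":0.5},{"x":0.0,"y":0.0,"z":0.0,"rx":0.0,"ry":0.0,"rz":0.0,"grip":0.5},{"x":0.0,"y":0.0,"z":0.038,"rx":0.0,"ry":0.0,"rz":0.0,"grip":0.5},{"x":0.0,"y":0.0,"z":0.038,"rx":0.0,"ry":0.0,"rz":0.0,"grip":0.5},{"x":0.0,"y":0.0,"z":0.037,"rx":0.0,"ry":0.0,"rz":0.0,"grip":0.5},{"x":0.0,"y":0.0,"z":0.007,"rx":0.0,"ry":0.0,"rz":0.0,"grip":0.5}]
[{"x":0.0,"y":0.0,"z":0.007,"rx":0.0,"ry":0.0,"rz":0.0,"grip":0.5}]
end [0.5453 0.0653 0.0438] 13
```

Request:
arm_command(plan=[{"x": 0.0,"y": 0.0,"z": -0.072,"rx": 0.0,"ry": 0.0,"rz": 0.0,"grip": 0.5},{"x": 0.0,"y": 0.0,"z": -0.073,"rx": 0.0,"ry": 0.0,"rz": 0.0,"grip": 0.5},{"x": 0.016,"y": -0.075,"z": 0.004,"rx": 0.0,"ry": 0.0,"rz": 0.016,"grip": 0.5},{"x": 0.008,"y": -0.077,"z": 0.005,"rx": 0.0,"ry": 0.0,"rz": 0.016,"grip": 0.5},{"x": 0.001,"y": -0.077,"z": 0.004,"rx": 0.0,"ry": 0.0,"rz": 0.017,"grip": 0.5},{"x": -0.008,"y": -0.077,"z": 0.004,"rx": 0.0,"ry": 0.0,"rz": 0.016,"grip": 0.5},{"x": 0.0,"y": 0.0,"z": 0.0,"rx": 0.0,"ry": 0.0,"rz": 0.0,"grip": 0.5},{"x": 0.0,"y": 0.0,"z": 0.0,"rx": 0.0,"ry": 0.0,"rz": 0.0,"grip": 0.5},{"x": 0.0,"y": 0.0,"z": 0.038,"rx": 0.0,"ry": 0.0,"rz": 0.0,"grip": 0.5},{"x": 0.0,"y": 0.0,"z": 0.038,"rx": 0.0,"ry": 0.0,"rz": 0.0,"grip": 0.5},{"x": 0.0,"y": 0.0,"z": 0.037,"rx": 0.0,"ry": 0.0,"rz": 0.0,"grip": 0.5},{"x": 0.0,"y": 0.0,"z": 0.01,"rx": 0.0,"ry": 0.0,"rz": 0.0,"grip": 0.5}])

```text
clock: 22.62
tool_pos: [0.5435, 0.0665, 0.0444]
ee_rot: [0.018, 1.0, -0.0, -0.002]
contact_force: [0.4, -0.4, -0.4]
opening: 0.0427
grasp_force: 0.0
```

Request:
arm_command(plan=[{"x": 0.0,"y": 0.0,"z": 0.003,"rx": 0.0,"ry": 0.0,"rz": 0.0,"grip": 0.5},{"x": 0.0,"y": 0.0,"z": 0.0,"rx": 0.0,"ry": 0.0,"rz": 0.0,"grip": 0.5},{"x": 0.0,"y": 0.0,"z": 0.0,"rx": 0.0,"ry": 0.0,"rz": 0.0,"grip": 0.0},{"x": 0.0,"y": 0.0,"z": 0.0,"rx": 0.0,"ry": 0.0,"rz": 0.0,"grip": 0.0},{"x": 0.0,"y": 0.0,"z": 0.0,"rx": 0.0,"ry": 0.0,"rz": 0.0,"grip": 0.0},{"x": 0.0,"y": 0.0,"z": 0.0,"rx": 0.0,"ry": 0.0,"rz": 0.0,"grip": 0.0}])

```text
clock: 23.38
tool_pos: [0.5461, 0.0654, 0.0452]
ee_rot: [0.019, 1.0, 0.0, 0.001]
contact_force: [-1.2, 0.4, 5.6]
opening: 0.0266
grasp_force: 39.7
```

```bash
python3 -c "
from mv import *
place(.4955,.300)"
```

```text
[{"x":0.0,"y":0.0,"z":-0.071,"rx":0.0,"ry":0.0,"rz":0.0,"grip":0.0},{"x":0.0,"y":0.0,"z":-0.07,"rx":0.0,"ry":0.0,"rz":0.0,"grip":0.0},{"x":0.02,"y":0.078,"z":0.003,"rx":0.0,"ry":0.0,"rz":-0.013,"grip":0.0},{"x":0.013,"y":0.078,"z":0.004,"rx":0.0,"ry":0.0,"rz":-0.013,"grip":0.0},{"x":0.007,"y":0.08,"z":0.003,"rx":0.0,"ry":0.0,"rz":-0.013,"grip":0.0},{"x":0.001,"y":0.08,"z":0.003,"rx":0.0,"ry":0.0,"rz":-0.013,"grip":0.0},{"x":-0.006,"y":0.08,"z":0.003,"rx":0.0,"ry":0.0,"rz":-0.013,"grip":0.0},{"x":0.0,"y":0.0,"z":0.0,"rx":0.0,"ry":0.0,"rz":0.0,"grip":0.0},{"x":0.0,"y":0.0,"z":0.0,"rx":0.0,"ry":0.0,"rz":0.0,"grip":0.0},{"x":0.0,"y":0.0,"z":0.03,"rx":0.0,"ry":0.0,"rz":0.0,"grip":0.0},{"x":0.0,"y":0.0,"z":0.029,"rx":0.0,"ry":0.0,"rz":0.0,"grip":0.0},{"x":0.0,"y":0.0,"z":0.03,"rx":0.0,"ry":0.0,"rz":0.0,"grip":0.0}]
[{"x":0.0,"y":0.0,"z":0.03,"rx":0.0,"ry":0.0,"rz":0.0,"grip":0.0},{"x":0.0,"y":0.0,"z":0.005,"rx":0.0,"ry":0.0,"rz":0.0,"grip":0.0},{"x":0.0,"y":0.0,"z":0.005,"rx":0.0,"ry":0.0,"rz":0.0,"grip":0.0}]
end [0.4954 0.3    0.0428] 15
```

Request:
arm_command(plan=[{"x": 0.0,"y": 0.0,"z": -0.071,"rx": 0.0,"ry": 0.0,"rz": 0.0,"grip": 0.0},{"x": 0.0,"y": 0.0,"z": -0.07,"rx": 0.0,"ry": 0.0,"rz": 0.0,"grip": 0.0},{"x": 0.02,"y": 0.078,"z": 0.003,"rx": 0.0,"ry": 0.0,"rz": -0.013,"grip": 0.0},{"x": 0.013,"y": 0.078,"z": 0.004,"rx": 0.0,"ry": 0.0,"rz": -0.013,"grip": 0.0},{"x": 0.007,"y": 0.08,"z": 0.003,"rx": 0.0,"ry": 0.0,"rz": -0.013,"grip": 0.0},{"x": 0.001,"y": 0.08,"z": 0.003,"rx": 0.0,"ry": 0.0,"rz": -0.013,"grip": 0.0},{"x": -0.006,"y": 0.08,"z": 0.003,"rx": 0.0,"ry": 0.0,"rz": -0.013,"grip": 0.0},{"x": 0.0,"y": 0.0,"z": 0.0,"rx": 0.0,"ry": 0.0,"rz": 0.0,"grip": 0.0},{"x": 0.0,"y": 0.0,"z": 0.0,"rx": 0.0,"ry": 0.0,"rz": 0.0,"grip": 0.0},{"x": 0.0,"y": 0.0,"z": 0.0,"rx": 0.0,"ry": 0.0,"rz": 0.0,"grip": 0.0}])

```text
clock: 24.62
tool_pos: [0.4944, 0.2985, 0.1188]
ee_rot: [-0.183, 0.983, -0.0, -0.0]
contact_force: [0.4, -0.7, -0.7]
opening: 0.0266
grasp_force: 40.3
```

```bash
cat > ck.py <<'E'
from tr import *
s=read_state();print(s['clock'],s['tool_pos'],s['opening'],s['grasp_force'])
q=regions_of  # tray edges and vials in wrist view
im,d=get_image('wrist'); P=cloud('wrist',d,d>0,s); V,U=np.nonzero(d>0); H=cv2.cvtColor(im,cv2.COLOR_BGR2HSV)[V,U]
S=P[(H[:,0]>98)&(H[:,0]<118)&(H[:,1]>120)&(P[:,2]>.028)&(P[:,2]<.042)&(P[:,1]>.1)]; print("tray",len(S),rect(S))
S=P[(H[:,1]<60)&(H[:,2]>120)&(P[:,2]>.045)&(P[:,2]<.062)&(P[:,1]>.1)&(P[:,0]<.47)]; print("tab",len(S),rect(S) if len(S)>5 else "")
for x in q("wrist","vial")[:4]:
    C=cloud('wrist',d,x["pixels"],s); h=np.percentile(C[:,2],90); C=C[C[:,2]>h-.004]; c,r=cv2.minEnclosingCircle((C[:,:2]*1000).astype(np.float32)); print("vial",round(x["score"],2),np.round(c),round(r,1),"top",round(h,4))
E
python3 ck.py
```

```text
24.625 [0.4944 0.2985 0.1188] 0.026649713687348864 40.33213913440704
tray 13922 (array([479. , 263.8]), array([119.2, 118.7]), 21.2)
tab 1067 (array([409.9, 237.1]), array([31.3, 14.4]), 21.4)
vial 0.91 [494. 299.] 14.1 top 0.1429
vial 0.72 [516. 247.] 14.0 top 0.0653
```

Request:
arm_command(plan=[{"x": -0.002,"y": 0.002,"z": 0.03,"rx": 0.0,"ry": 0.0,"rz": 0.0,"grip": 0.0},{"x": 0.0,"y": 0.0,"z": 0.03,"rx": 0.0,"ry": 0.0,"rz": 0.0,"grip": 0.0},{"x": 0.0,"y": 0.0,"z": 0.03,"rx": 0.0,"ry": 0.0,"rz": 0.0,"grip": 0.0},{"x": 0.0,"y": 0.0,"z": 0.029,"rx": 0.0,"ry": 0.0,"rz": 0.0,"grip": 0.0},{"x": 0.0,"y": 0.0,"z": 0.004,"rx": 0.0,"ry": 0.0,"rz": 0.0,"grip": 0.0},{"x": 0.0,"y": 0.0,"z": 0.003,"rx": 0.0,"ry": 0.0,"rz": 0.0,"grip": 0.0},{"x": 0.0,"y": 0.0,"z": 0.0,"rx": 0.0,"ry": 0.0,"rz": 0.0,"grip": 0.0}])

```text
clock: 25.6
tool_pos: [0.4955, 0.3018, 0.0441]
ee_rot: [-0.184, 0.983, 0.0, 0.001]
contact_force: [0.1, 0.0, -0.6]
opening: 0.0266
grasp_force: 40.3
```

Request:
arm_command(plan=[{"x": 0.0,"y": 0.0,"z": 0.0,"rx": 0.0,"ry": 0.0,"rz": 0.0,"grip": 0.45},{"x": 0.0,"y": 0.0,"z": 0.0,"rx": 0.0,"ry": 0.0,"rz": 0.0,"grip": 0.45},{"x": 0.0,"y": 0.0,"z": 0.0,"rx": 0.0,"ry": 0.0,"rz": 0.0,"grip": 0.45}])

```text
clock: 25.98
tool_pos: [0.4952, 0.3015, 0.0439]
ee_rot: [-0.184, 0.983, 0.0, 0.0]
contact_force: [0.9, -0.5, -0.4]
opening: 0.0383
grasp_force: 0.0
```

```bash
python3 -c "
from mv import *
fetch(.5406,-.0945)"
```

```text
[{"x":0.0,"y":0.0,"z":-0.072,"rx":0.0,"ry":0.0,"rz":0.0,"grip":0.5},{"x":0.0,"y":0.0,"z":-0.072,"rx":0.0,"ry":0.0,"rz":0.0,"grip":0.5},{"x":0.024,"y":-0.092,"z":0.002,"rx":0.0,"ry":0.0,"rz":0.009,"grip":0.5},{"x":0.019,"y":-0.093,"z":0.003,"rx":0.0,"ry":0.0,"rz":0.01,"grip":0.5},{"x":0.013,"y":-0.094,"z":0.002,"rx":0.0,"ry":0.0,"rz":0.009,"grip":0.5},{"x":0.007,"y":-0.094,"z":0.003,"rx":0.0,"ry":0.0,"rz":0.009,"grip":0.5},{"x":0.002,"y":-0.095,"z":0.002,"rx":0.0,"ry":0.0,"rz":0.009,"grip":0.5},{"x":-0.003,"y":-0.095,"z":0.003,"rx":0.0,"ry":0.0,"rz":0.01,"grip":0.5},{"x":-0.009,"y":-0.095,"z":0.002,"rx":0.0,"ry":0.0,"rz":0.009,"grip":0.5},{"x":0.0,"y":0.0,"z":0.0,"rx":0.0,"ry":0.0,"rz":0.0,"grip":0.5},{"x":0.0,"y":0.0,"z":0.0,"rx":0.0,"ry":0.0,"rz":0.0,"grip":0.5},{"x":0.0,"y":0.0,"z":0.038,"rx":0.0,"ry":0.0,"rz":0.0,"grip":0.5}]
[{"x":0.0,"y":0.0,"z":0.038,"rx":0.0,"ry":0.0,"rz":0.0,"grip":0.5},{"x":0.0,"y":0.0,"z":0.037,"rx":0.0,"ry":0.0,"rz":0.0,"grip":0.5},{"x":0.0,"y":0.0,"z":0.007,"rx":0.0,"ry":0.0,"rz":0.0,"grip":0.5},{"x":0.0,"y":0.0,"z":0.007,"rx":0.0,"ry":0.0,"rz":0.0,"grip":0.5}]
end [ 0.5407 -0.0946  0.0438] 16
```

Request:
arm_command(plan=[{"x": 0.0,"y": 0.0,"z": -0.072,"rx": 0.0,"ry": 0.0,"rz": 0.0,"grip": 0.5},{"x": 0.0,"y": 0.0,"z": -0.072,"rx": 0.0,"ry": 0.0,"rz": 0.0,"grip": 0.5},{"x": 0.024,"y": -0.092,"z": 0.002,"rx": 0.0,"ry": 0.0,"rz": 0.009,"grip": 0.5},{"x": 0.019,"y": -0.093,"z": 0.003,"rx": 0.0,"ry": 0.0,"rz": 0.01,"grip": 0.5},{"x": 0.013,"y": -0.094,"z": 0.002,"rx": 0.0,"ry": 0.0,"rz": 0.009,"grip": 0.5},{"x": 0.007,"y": -0.094,"z": 0.003,"rx": 0.0,"ry": 0.0,"rz": 0.009,"grip": 0.5},{"x": 0.002,"y": -0.095,"z": 0.002,"rx": 0.0,"ry": 0.0,"rz": 0.009,"grip": 0.5},{"x": -0.003,"y": -0.095,"z": 0.003,"rx": 0.0,"ry": 0.0,"rz": 0.01,"grip": 0.5},{"x": -0.009,"y": -0.095,"z": 0.002,"rx": 0.0,"ry": 0.0,"rz": 0.009,"grip": 0.5},{"x": 0.0,"y": 0.0,"z": 0.0,"rx": 0.0,"ry": 0.0,"rz": 0.0,"grip": 0.5},{"x": 0.0,"y": 0.0,"z": 0.0,"rx": 0.0,"ry": 0.0,"rz": 0.0,"grip": 0.5}])

```text
clock: 27.35
tool_pos: [0.5402, -0.0947, 0.1196]
ee_rot: [0.02, 1.0, 0.0, -0.0]
contact_force: [0.2, -0.2, 0.2]
opening: 0.0425
grasp_force: 0.0
```

Run:
```python
from w import *
s,im,d,q=wrist("vial","w8"); print(s["clock"],s["tool_pos"],s["ee_rot"])
for x in q[:2]:
    C=cloud('wrist',d,x["pixels"],s); h=np.percentile(C[:,2],90); C=C[C[:,2]>h-.004]; c,r=cv2.minEnclosingCircle((C[:,:2]*1000).astype(np.float32)); print("vial",round(x["score"],2),np.round(c),round(r,1),"top",round(h,4))
i,d=get_image("top"); P=cloud("top",d,d>0); V,U=np.nonzero(d>0); H=cv2.cvtColor(i,cv2.COLOR_BGR2HSV)[V,U]
B=P[((H[:,0]<5)|(H[:,0]>175))&(H[:,1]>150)&(P[:,2]>.07)&(P[:,2]<.09)&(abs(P[:,0]-.57)<.05)&(P[:,1]>.0)&(P[:,1]<.08)]; print("bar x",B[:,0].min(),B[:,0].max())
p=R.from_quat(s["ee_rot"])
go([((.5406,-.0945,.055),Rt(177.85),.5,4),((.5406,-.0945,.044),Rt(177.85),.5,2)])
```

```text
27.35 [ 0.5402 -0.0947  0.1196] [ 0.0197  0.9998  0.0003 -0.0002]
vial 0.62 [541. -95.] 13.9 top 0.0695
bar x 0.571844812801517 0.5913007620565935
[{"x":0.0,"y":0.0,"z":0.027,"rx":0.0,"ry":0.0,"rz":0.0,"grip":0.5},{"x":0.0,"y":-0.001,"z":0.027,"rx":0.0,"ry":0.0,"rz":0.0,"grip":0.5},{"x":-0.001,"y":0.0,"z":0.027,"rx":0.0,"ry":0.0,"rz":0.0,"grip":0.5},{"x":0.0,"y":-0.001,"z":0.027,"rx":0.0,"ry":0.0,"rz":0.0,"grip":0.5},{"x":0.0,"y":0.0,"z":0.009,"rx":0.0,"ry":0.0,"rz":0.0,"grip":0.5},{"x":0.0,"y":0.0,"z":0.009,"rx":0.0,"ry":0.0,"rz":0.0,"grip":0.5}]
end [ 0.5407 -0.0946  0.0439] 6
```

Request:
arm_command(plan=[{"x": 0.0,"y": 0.0,"z": 0.027,"rx": 0.0,"ry": 0.0,"rz": 0.0,"grip": 0.5},{"x": 0.0,"y": 0.0,"z": 0.027,"rx": 0.0,"ry": 0.0,"rz": 0.0,"grip": 0.5},{"x": 0.0,"y": 0.0,"z": 0.027,"rx": 0.0,"ry": 0.0,"rz": 0.0,"grip": 0.5},{"x": 0.0,"y": 0.0,"z": 0.027,"rx": 0.0,"ry": 0.0,"rz": 0.0,"grip": 0.5},{"x": 0.0,"y": 0.0,"z": 0.009,"rx": 0.0,"ry": 0.0,"rz": 0.0,"grip": 0.5},{"x": 0.0,"y": 0.0,"z": 0.008,"rx": 0.0,"ry": 0.0,"rz": 0.0,"grip": 0.5},{"x": 0.0,"y": 0.0,"z": 0.0,"rx": 0.0,"ry": 0.0,"rz": 0.0,"grip": 0.5},{"x": 0.0,"y": 0.0,"z": 0.0,"rx": 0.0,"ry": 0.0,"rz": 0.0,"grip": 0.0},{"x": 0.0,"y": 0.0,"z": 0.0,"rx": 0.0,"ry": 0.0,"rz": 0.0,"grip": 0.0},{"x": 0.0,"y": 0.0,"z": 0.0,"rx": 0.0,"ry": 0.0,"rz": 0.0,"grip": 0.0},{"x": 0.0,"y": 0.0,"z": 0.0,"rx": 0.0,"ry": 0.0,"rz": 0.0,"grip": 0.0}])

```text
clock: 28.88
tool_pos: [0.5412, -0.095, 0.0454]
ee_rot: [0.019, 1.0, -0.0, 0.001]
contact_force: [1.1, -0.4, 4.1]
opening: 0.0268
grasp_force: 39.5
```

```bash
python3 -c "
from mv import *
place(.463,.227)"
```

```text
[{"x":0.0,"y":0.0,"z":-0.07,"rx":0.0,"ry":0.0,"rz":0.0,"grip":0.0},{"x":0.0,"y":0.0,"z":-0.071,"rx":0.0,"ry":0.0,"rz":0.0,"grip":0.0},{"x":0.025,"y":0.089,"z":0.003,"rx":0.0,"ry":0.0,"rz":-0.011,"grip":0.0},{"x":0.019,"y":0.09,"z":0.002,"rx":0.0,"ry":0.0,"rz":-0.011,"grip":0.0},{"x":0.013,"y":0.091,"z":0.003,"rx":0.0,"ry":0.0,"rz":-0.011,"grip":0.0},{"x":0.006,"y":0.092,"z":0.003,"rx":0.0,"ry":0.0,"rz":-0.01,"grip":0.0},{"x":0.001,"y":0.092,"z":0.003,"rx":0.0,"ry":0.0,"rz":-0.011,"grip":0.0},{"x":-0.006,"y":0.091,"z":0.002,"rx":0.0,"ry":0.0,"rz":-0.011,"grip":0.0},{"x":0.0,"y":0.0,"z":0.0,"rx":0.0,"ry":0.0,"rz":0.0,"grip":0.0},{"x":0.0,"y":0.0,"z":0.0,"rx":0.0,"ry":0.0,"rz":0.0,"grip":0.0},{"x":0.0,"y":0.0,"z":0.03,"rx":0.0,"ry":0.0,"rz":0.0,"grip":0.0},{"x":0.0,"y":0.0,"z":0.029,"rx":0.0,"ry":0.0,"rz":0.0,"grip":0.0}]
[{"x":0.0,"y":0.0,"z":0.03,"rx":0.0,"ry":0.0,"rz":0.0,"grip":0.0},{"x":0.0,"y":0.0,"z":0.03,"rx":0.0,"ry":0.0,"rz":0.0,"grip":0.0},{"x":0.0,"y":0.0,"z":0.005,"rx":0.0,"ry":0.0,"rz":0.0,"grip":0.0},{"x":0.0,"y":0.0,"z":0.005,"rx":0.0,"ry":0.0,"rz":0.0,"grip":0.0}]
end [0.4632 0.2268 0.0428] 16
```

Request:
arm_command(plan=[{"x": 0.0,"y": 0.0,"z": -0.07,"rx": 0.0,"ry": 0.0,"rz": 0.0,"grip": 0.0},{"x": 0.0,"y": 0.0,"z": -0.071,"rx": 0.0,"ry": 0.0,"rz": 0.0,"grip": 0.0},{"x": 0.025,"y": 0.089,"z": 0.003,"rx": 0.0,"ry": 0.0,"rz": -0.011,"grip": 0.0},{"x": 0.019,"y": 0.09,"z": 0.002,"rx": 0.0,"ry": 0.0,"rz": -0.011,"grip": 0.0},{"x": 0.013,"y": 0.091,"z": 0.003,"rx": 0.0,"ry": 0.0,"rz": -0.011,"grip": 0.0},{"x": 0.006,"y": 0.092,"z": 0.003,"rx": 0.0,"ry": 0.0,"rz": -0.01,"grip": 0.0},{"x": 0.001,"y": 0.092,"z": 0.003,"rx": 0.0,"ry": 0.0,"rz": -0.011,"grip": 0.0},{"x": -0.006,"y": 0.091,"z": 0.002,"rx": 0.0,"ry": 0.0,"rz": -0.011,"grip": 0.0},{"x": 0.0,"y": 0.0,"z": 0.0,"rx": 0.0,"ry": 0.0,"rz": 0.0,"grip": 0.0},{"x": 0.0,"y": 0.0,"z": 0.0,"rx": 0.0,"ry": 0.0,"rz": 0.0,"grip": 0.0},{"x": 0.0,"y": 0.0,"z": 0.0,"rx": 0.0,"ry": 0.0,"rz": 0.0,"grip": 0.0}])

```text
clock: 30.25
tool_pos: [0.4626, 0.2257, 0.1194]
ee_rot: [-0.183, 0.983, -0.0, -0.0]
contact_force: [0.2, -0.5, 0.0]
opening: 0.0265
grasp_force: 40.1
```

```bash
python3 ck.py
```

```text
30.25 [0.4626 0.2257 0.1194] 0.026482974869504974 40.124874114990234
tray 8061 (array([478.4, 263.8]), array([118.5, 118.8]), 21.6)
tab 1044 (array([409.6, 236.8]), array([30.6, 14.1]), 21.4)
vial 0.74 [462. 226.] 14.3 top 0.1434
vial 0.68 [467. 280.] 41.9 top 0.065
```

Request:
arm_command(plan=[{"x": 0.0,"y": 0.002,"z": 0.03,"rx": 0.0,"ry": 0.0,"rz": 0.0,"grip": 0.0},{"x": 0.0,"y": 0.0,"z": 0.03,"rx": 0.0,"ry": 0.0,"rz": 0.0,"grip": 0.0},{"x": 0.0,"y": 0.0,"z": 0.03,"rx": 0.0,"ry": 0.0,"rz": 0.0,"grip": 0.0},{"x": 0.0,"y": 0.0,"z": 0.03,"rx": 0.0,"ry": 0.0,"rz": 0.0,"grip": 0.0},{"x": 0.0,"y": 0.0,"z": 0.004,"rx": 0.0,"ry": 0.0,"rz": 0.0,"grip": 0.0},{"x": 0.0,"y": 0.0,"z": 0.003,"rx": 0.0,"ry": 0.0,"rz": 0.0,"grip": 0.0},{"x": 0.0,"y": 0.0,"z": 0.0,"rx": 0.0,"ry": 0.0,"rz": 0.0,"grip": 0.0},{"x": 0.0,"y": 0.0,"z": 0.0,"rx": 0.0,"ry": 0.0,"rz": 0.0,"grip": 0.45},{"x": 0.0,"y": 0.0,"z": 0.0,"rx": 0.0,"ry": 0.0,"rz": 0.0,"grip": 0.45},{"x": 0.0,"y": 0.0,"z": 0.0,"rx": 0.0,"ry": 0.0,"rz": 0.0,"grip": 0.45},{"x": 0.0,"y": 0.0,"z": 0.0,"rx": 0.0,"ry": 0.0,"rz": 0.0,"grip": 0.45}])

```text
clock: 31.72
tool_pos: [0.4621, 0.2281, 0.0436]
ee_rot: [-0.184, 0.983, 0.0, 0.0]
contact_force: [-0.1, 1.2, 0.2]
opening: 0.0384
grasp_force: 0.0
```

Request:
arm_command(plan=[{"x": 0.0,"y": 0.0,"z": -0.04,"rx": 0.0,"ry": 0.0,"rz": 0.0,"grip": 0.45},{"x": 0.0,"y": 0.0,"z": -0.07,"rx": 0.0,"ry": 0.0,"rz": 0.0,"grip": 0.45},{"x": 0.0,"y": -0.08,"z": -0.07,"rx": 0.0,"ry": 0.0,"rz": 0.0,"grip": 0.45},{"x": 0.0,"y": -0.09,"z": -0.05,"rx": 0.0,"ry": 0.0,"rz": 0.0,"grip": 0.45},{"x": 0.0,"y": -0.09,"z": 0.0,"rx": 0.0,"ry": 0.0,"rz": 0.0,"grip": 0.45},{"x": 0.0,"y": -0.09,"z": 0.0,"rx": 0.0,"ry": 0.0,"rz": 0.0,"grip": 0.45},{"x": 0.0,"y": 0.0,"z": 0.0,"rx": 0.0,"ry": 0.0,"rz": 0.0,"grip": 0.45}])

```text
clock: 32.6
tool_pos: [0.5387, 0.0299, 0.1809]
ee_rot: [-0.182, 0.983, -0.001, 0.0]
contact_force: [1.0, 1.3, 0.5]
opening: 0.0384
grasp_force: 0.0
```

```bash
cat > rp.py <<'E'
from tr import *
s=read_state();print(s['clock'],s['tool_pos'],s['ee_rot'])
tray("top")
im,d=get_image("top");cv2.imwrite("pics/t9.png",cv2.resize(im[80:300,80:360],None,fx=2.5,fy=2.5)); P=cloud("top",d,d>0);V,U=np.nonzero(d>0);H=cv2.cvtColor(im,cv2.COLOR_BGR2HSV)[V,U]
m=(abs(P[:,0]-.63)<.2)&(abs(P[:,1]-.3)<.2)
O=P[m&(H[:,0]>8)&(H[:,0]<22)&(H[:,1]>150)&(P[:,2]>.03)];print("stop top",len(O),rect(O),np.median(O[:,2]))
T=P[m&(H[:,0]>95)&(H[:,0]<120)&(H[:,1]>120)]
for a in (16,17,18,19):
    t=np.radians(a); u=P[:,0]*np.cos(t)+P[:,1]*np.sin(t); v=-P[:,0]*np.sin(t)+P[:,1]*np.cos(t)
c0=np.array([.69,.33])
# slope plane: light grey pts, z .004-.03
L=m&(H[:,1]<60)&(H[:,2]>110)&(P[:,2]>.002)&(P[:,2]<.06)&(P[:,0]>.54)&(P[:,0]<.75)
print("ramp pts",L.sum(),rect(P[L])); 
S=P[L]; A=np.c_[S[:,:2],np.ones(len(S))]
w=np.ones(len(S),bool)
for _ in range(8):
    k=np.linalg.lstsq(A[w],S[w,2],rcond=None)[0]; w=abs(A@k-S[:,2])<.003
g=k[:2]; print("plane slope deg",np.degrees(np.arctan(np.hypot(*g))),"dir",np.degrees(np.arctan2(g[1],g[0])),"n",w.sum(),"rect",rect(S[w]),k)
print("rails",rect(S[(S[:,2]-A@k>.009)&(S[:,2]-A@k<.019)]),((S[:,2]-A@k>.009)&(S[:,2]-A@k<.019)).sum())
for q in regions_of("top","vial")[:5]:
    C=cloud("top",d,q["pixels"]); h=np.percentile(C[:,2],90); C=C[C[:,2]>h-.005]; c,r=cv2.minEnclosingCircle((C[:,:2]*1000).astype(np.float32)); print("vial",round(q["score"],2),np.round(c),round(r,1),round(h,4))
E
python3 rp.py
```

```text
32.6 [0.5387 0.0299 0.1809] [-0.1815  0.9834 -0.0005  0.0004]
top 1257 centre [479.7 263.3] [119.2 119.2] yaw 21.3
stop top 120 (array([689.4, 326.4]), array([  9.7, 132.1]), 17.0) 0.047793297512850386
ramp pts 2917 (array([651.9, 291.3]), array([211.7, 292.5]), 6.0)
plane slope deg 7.510287826325744 dir 16.408455097916853 n 1686 rect (array([632.1, 306.9]), array([162.7, 157.5]), 16.8) [ 0.1265  0.0372 -0.079 ]
rails (array([637.5, 304. ]), array([174.3, 168.3]), 20.1) 393
vial 0.55 [463. 228.] 13.2 0.0681
vial 0.41 [518. 245.] 12.5 0.0679
```

View pics/t9.png

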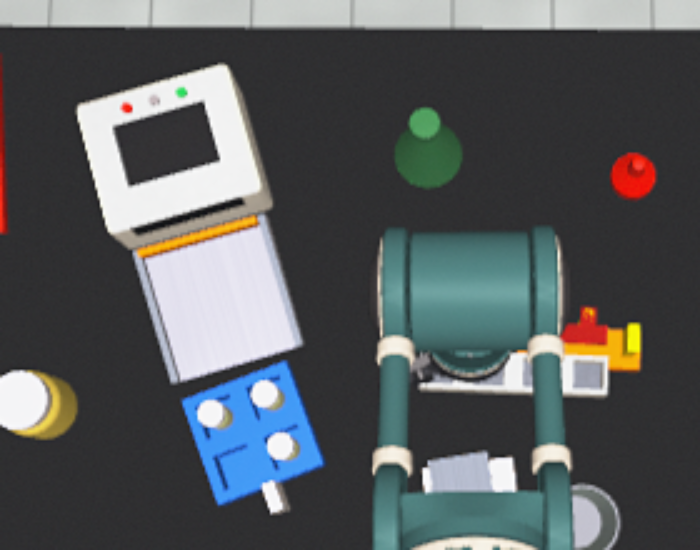

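The top crop shows three caps standing in the tray at crop px (212,412), (265,392) and (281,446). The ramp is clear and the orange stop is at (198,237). Ramp yaw comes out near 17°, tray yaw 21.3°. Next I go to the grip tab.

```bash
python3 -c "
from h import *
go([((.4072,.236,.16),Rt(201.3),.45),((.4072,.236,.13),Rt(201.3),.45,2),((.4072,.236,.036),Rt(201.3),.45,4),((.4072,.236,.026),Rt(201.3),.45,2)],step=.055)"
```

```text
[{"x":0.016,"y":0.079,"z":0.007,"rx":0.0,"ry":0.0,"rz":0.0,"grip":0.45},{"x":0.016,"y":0.078,"z":0.007,"rx":0.0,"ry":0.0,"rz":0.0,"grip":0.45},{"x":0.016,"y":0.079,"z":0.007,"rx":0.0,"ry":0.0,"rz":0.0,"grip":0.45},{"x":0.016,"y":0.078,"z":0.006,"rx":0.0,"ry":0.0,"rz":0.0,"grip":0.45},{"x":0.016,"y":0.079,"z":0.007,"rx":0.0,"ry":0.0,"rz":0.0,"grip":0.45},{"x":0.0,"y":0.0,"z":0.025,"rx":0.0,"ry":0.0,"rz":0.0,"grip":0.45},{"x":0.0,"y":0.0,"z":0.025,"rx":0.0,"ry":0.0,"rz":0.0,"grip":0.45},{"x":0.0,"y":0.0,"z":0.039,"rx":0.0,"ry":0.0,"rz":0.0,"grip":0.45},{"x":0.0,"y":0.0,"z":0.039,"rx":0.0,"ry":0.0,"rz":0.0,"grip":0.45},{"x":0.0,"y":0.0,"z":0.04,"rx":0.0,"ry":0.0,"rz":0.0,"grip":0.45},{"x":0.0,"y":0.0,"z":0.039,"rx":0.0,"ry":0.0,"rz":0.0,"grip":0.45},{"x":0.0,"y":0.0,"z":0.008,"rx":0.0,"ry":0.0,"rz":0.0,"grip":0.45}]
[{"x":0.0,"y":0.0,"z":0.009,"rx":0.0,"ry":0.0,"rz":0.0,"grip":0.45}]
end [0.4071 0.2362 0.0257] 13
```

Request:
arm_command(plan=[{"x": 0.016,"y": 0.079,"z": 0.007,"rx": 0.0,"ry": 0.0,"rz": 0.0,"grip": 0.45},{"x": 0.016,"y": 0.078,"z": 0.007,"rx": 0.0,"ry": 0.0,"rz": 0.0,"grip": 0.45},{"x": 0.016,"y": 0.079,"z": 0.007,"rx": 0.0,"ry": 0.0,"rz": 0.0,"grip": 0.45},{"x": 0.016,"y": 0.078,"z": 0.006,"rx": 0.0,"ry": 0.0,"rz": 0.0,"grip": 0.45},{"x": 0.016,"y": 0.079,"z": 0.007,"rx": 0.0,"ry": 0.0,"rz": 0.0,"grip": 0.45},{"x": 0.0,"y": 0.0,"z": 0.025,"rx": 0.0,"ry": 0.0,"rz": 0.0,"grip": 0.45},{"x": 0.0,"y": 0.0,"z": 0.0,"rx": 0.0,"ry": 0.0,"rz": 0.0,"grip": 0.45},{"x": 0.0,"y": 0.0,"z": 0.0,"rx": 0.0,"ry": 0.0,"rz": 0.0,"grip": 0.45},{"x": 0.0,"y": 0.0,"z": 0.0,"rx": 0.0,"ry": 0.0,"rz": 0.0,"grip": 0.45}])

```text
clock: 33.88
tool_pos: [0.4084, 0.2351, 0.1456]
ee_rot: [-0.183, 0.983, 0.0, 0.0]
contact_force: [0.3, 0.5, 0.3]
opening: 0.0387
grasp_force: 0.0
```

Run:
```python
from tr import *
s=read_state();print(s['clock'],s['tool_pos'],s['ee_rot'])
im,d=get_image('wrist'); P=cloud('wrist',d,d>0,s); V,U=np.nonzero(d>0); H=cv2.cvtColor(im,cv2.COLOR_BGR2HSV)[V,U]
S=P[(H[:,1]<60)&(H[:,2]>120)&(P[:,2]>.05)&(P[:,2]<.062)&(abs(P[:,1]-.237)<.05)&(abs(P[:,0]-.41)<.05)]; print("tab",len(S),rect(S) if len(S)>5 else "")
go([((.4072,.236,.036),Rt(201.3),.45,4),((.4072,.236,.026),Rt(201.3),.45,2)],step=.055)
```

```text
33.875 [0.4084 0.2351 0.1456] [-0.1831  0.9831  0.      0.0003]
tab 940 (array([426. , 234.6]), array([25.4, 64.6]), 82.8)
[{"x":0.0,"y":0.001,"z":0.046,"rx":0.0,"ry":0.0,"rz":0.0,"grip":0.45},{"x":0.001,"y":0.0,"z":0.045,"rx":0.0,"ry":0.0,"rz":0.0,"grip":0.45},{"x":0.0,"y":0.001,"z":0.046,"rx":0.0,"ry":0.0,"rz":0.0,"grip":0.45},{"x":0.001,"y":0.0,"z":0.046,"rx":0.0,"ry":0.0,"rz":-0.001,"grip":0.45},{"x":0.0,"y":0.0,"z":0.008,"rx":0.0,"ry":0.0,"rz":0.0,"grip":0.45},{"x":0.0,"y":0.0,"z":0.008,"rx":0.0,"ry":0.0,"rz":0.0,"grip":0.45}]
end [0.407  0.2358 0.0263] 6
```

Request:
arm_command(plan=[{"x": 0.0,"y": 0.001,"z": 0.046,"rx": 0.0,"ry": 0.0,"rz": 0.0,"grip": 0.45},{"x": 0.001,"y": 0.0,"z": 0.045,"rx": 0.0,"ry": 0.0,"rz": 0.0,"grip": 0.45},{"x": 0.0,"y": 0.001,"z": 0.046,"rx": 0.0,"ry": 0.0,"rz": 0.0,"grip": 0.45},{"x": 0.001,"y": 0.0,"z": 0.046,"rx": 0.0,"ry": 0.0,"rz": 0.0,"grip": 0.45},{"x": 0.0,"y": 0.0,"z": 0.008,"rx": 0.0,"ry": 0.0,"rz": 0.0,"grip": 0.45},{"x": 0.0,"y": 0.0,"z": 0.006,"rx": 0.0,"ry": 0.0,"rz": 0.0,"grip": 0.45},{"x": 0.0,"y": 0.0,"z": 0.0,"rx": 0.0,"ry": 0.0,"rz": 0.0,"grip": 0.45}])

```text
clock: 34.8
tool_pos: [0.407, 0.2366, 0.028]
ee_rot: [-0.184, 0.983, 0.0, 0.001]
contact_force: [0.2, 0.0, 0.0]
opening: 0.039
grasp_force: 0.0
```

Request:
arm_command(plan=[{"x": 0.0,"y": 0.0,"z": 0.0,"rx": 0.0,"ry": 0.0,"rz": 0.0,"grip": 0.0},{"x": 0.0,"y": 0.0,"z": 0.0,"rx": 0.0,"ry": 0.0,"rz": 0.0,"grip": 0.0},{"x": 0.0,"y": 0.0,"z": 0.0,"rx": 0.0,"ry": 0.0,"rz": 0.0,"grip": 0.0},{"x": 0.0,"y": 0.0,"z": 0.0,"rx": 0.0,"ry": 0.0,"rz": 0.0,"grip": 0.0},{"x": 0.0,"y": 0.0,"z": 0.0,"rx": 0.0,"ry": 0.0,"rz": 0.0,"grip": 0.0}], force=60)

```text
clock: 35.42
tool_pos: [0.4069, 0.2367, 0.0282]
ee_rot: [-0.184, 0.983, 0.0, 0.001]
contact_force: [-0.4, -1.7, 6.0]
opening: 0.0131
grasp_force: 59.5
```

```bash
cat > push.py <<'E'
from tr import *
# usage: push.py <tray cx> <cy> <yaw> : plan from current pose
cx,cy,yw=[float(v) for v in sys.argv[1:4]]
s=read_state(); print(s["clock"],s["tool_pos"],s["ee_rot"],s["contact_force"],s["opening"])
a8=np.radians(8.0); RY=16.95; foot=np.array([.556,.286]); 
u=np.array([np.cos(np.radians(RY)),np.sin(np.radians(RY))])
Rtray0=R.from_euler("z",yw,degrees=True); T0=np.array([cx,cy,0.])
Rg=Rtray0.inv()*R.from_quat(s["ee_rot"]); pg=Rtray0.inv().apply(s["tool_pos"]-T0); print("grasp in tray",pg.round(4),Rg.as_rotvec().round(3))
# force grasp orientation to nominal down
Rg=R.from_matrix(np.diag([-1.,1,-1]))
def pose(sx):
    if sx<=0: f=np.array([sx,0]);th=0
    elif sx<.118: f=np.array([sx*np.cos(a8),sx*np.sin(a8)]);th=np.arcsin(sx*np.sin(a8)/.118)
    else: f=sx*np.array([np.cos(a8),np.sin(a8)]);th=a8
    c=f-.059*np.array([np.cos(th),np.sin(th)])
    Q=R.from_euler("z",RY,degrees=True)*R.from_euler("y",-th)
    T=np.array([*(foot+u*c[0]),c[1]]); return T+Q.apply(pg),Q*Rg
S=[float(v) for v in sys.argv[4:]]
W=[(*pose(x),0.) for x in S]
go(W,step=.02,dec=3)
E
python3 push.py .4795 .2635 21.3 -.021 0 .02 .04 .06 .08 .1 .118 .143
```

```text
35.425 [0.4069 0.2367 0.0282] [-0.1838  0.983   0.0002  0.0008] [-0.4321 -1.7421  5.9807] 0.013109723790782164
grasp in tray [-0.0774  0.0014  0.0282] [ 0.003  3.14  -0.   ]
[{"x":0.0,"y":0.009,"z":0.0,"rx":0.0,"ry":0.0,"rz":0.012,"grip":0.0},{"x":-0.018,"y":0.0,"z":0.0,"rx":0.0,"ry":0.0,"rz":0.0,"grip":0.0},{"x":-0.017,"y":0.0,"z":0.0,"rx":0.0,"ry":0.0,"rz":0.0,"grip":0.0},{"x":-0.032,"y":0.0,"z":0.001,"rx":0.0,"ry":-0.003,"rz":0.0,"grip":0.0},{"x":-0.032,"y":0.0,"z":0.001,"rx":0.0,"ry":-0.004,"rz":0.0,"grip":0.0},{"x":-0.032,"y":0.0,"z":0.003,"rx":0.0,"ry":-0.004,"rz":0.0,"grip":0.0},{"x":-0.032,"y":0.0,"z":0.003,"rx":0.0,"ry":-0.004,"rz":0.0,"grip":0.0},{"x":-0.033,"y":0.0,"z":0.004,"rx":0.0,"ry":-0.004,"rz":0.0,"grip":0.0},{"x":-0.029,"y":0.0,"z":0.004,"rx":0.0,"ry":-0.003,"rz":0.0,"grip":0.0},{"x":-0.021,"y":0.0,"z":0.0,"rx":0.0,"ry":0.0,"rz":0.0,"grip":0.0},{"x":-0.02,"y":0.0,"z":0.0,"rx":0.0,"ry":0.0,"rz":0.0,"grip":0.0}]
end [0.5579 0.2881 0.0287] 11
```

Request:
arm_command(plan=[{"x": 0.0,"y": 0.005,"z": 0.0,"rx": 0.0,"ry": 0.0,"rz": 0.006,"grip": 0.0},{"x": 0.0,"y": 0.004,"z": 0.0,"rx": 0.0,"ry": 0.0,"rz": 0.006,"grip": 0.0},{"x": -0.016,"y": 0.0,"z": 0.0,"rx": 0.0,"ry": 0.0,"rz": 0.0,"grip": 0.0},{"x": -0.014,"y": 0.0,"z": 0.0,"rx": 0.0,"ry": 0.0,"rz": 0.0,"grip": 0.0},{"x": 0.0,"y": 0.0,"z": 0.0,"rx": 0.0,"ry": 0.0,"rz": 0.0,"grip": 0.0},{"x": 0.0,"y": 0.0,"z": 0.0,"rx": 0.0,"ry": 0.0,"rz": 0.0,"grip": 0.0}])

```text
clock: 36.17
tool_pos: [0.42, 0.2464, 0.0281]
ee_rot: [-0.147, 0.989, -0.0, -0.002]
contact_force: [-6.4, -3.0, 12.9]
opening: 0.0128
grasp_force: 60.8
```

```bash
cat > tp.py <<'E'
from tr import *
s=read_state(); print(s["clock"],s["tool_pos"],s["ee_rot"],s["contact_force"],s["opening"])
tray("top"); im,d=get_image("scene"); P=cloud("scene",d,d>0); V,U=np.nonzero(d>0); H=cv2.cvtColor(im,cv2.COLOR_BGR2HSV)[V,U]
S=P[(H[:,0]>98)&(H[:,0]<118)&(H[:,1]>120)&(P[:,2]>.002)&(P[:,2]<.07)&(P[:,0]>.38)&(P[:,0]<.8)&(P[:,1]>.15)&(P[:,1]<.4)]
print("scene tray",len(S),rect(S))
t=np.radians(16.95); f=S[:,:2]-[.556,.286]; x=f@[np.cos(t),np.sin(t)]; y=f@[-np.sin(t),np.cos(t)]
print("ramp x",np.percentile(x,[.3,99.7]),"y",np.percentile(y,[.3,99.7]))
# front edge line: leading points per y-bin
b=[(yy,np.percentile(x[abs(y-yy)<.003],99)) for yy in np.arange(-.05,.051,.01) if (abs(y-yy)<.003).sum()>5]
b=np.array(b); k=np.polyfit(b[:,0],b[:,1],1); print("front at",k[1],"skew deg",np.degrees(np.arctan(-k[0])))
cv2.imwrite("pics/s_%s.png"%sys.argv[1],cv2.resize(im[180:420,220:480],None,fx=2.3,fy=2.3))
E
python3 tp.py a; python3 push.py .4795 .2635 21.3 0 | tail -1
```

```text
36.175 [0.42   0.2464 0.0281] [-0.1467  0.9892 -0.0002 -0.0016] [-6.3805 -2.979  12.8922] 0.012774679995542777
top 623 centre [494.3 268.2] [116.7 118.8] yaw 16.44
scene tray 1707 (array([487.1, 261.5]), array([139.5, 125. ]), 16.5)
ramp x [-0.1247 -0.0037] y [-0.0591  0.059 ]
front at -0.0043363967612219225 skew deg -0.5934278146822886
end [0.4389 0.2565 0.028 ] 2
```

Request:
arm_command(plan=[{"x": -0.005,"y": 0.0,"z": -0.004,"rx": 0.0,"ry": 0.0,"rz": 0.0,"grip": 0.0},{"x": -0.016,"y": 0.0,"z": 0.0,"rx": 0.0,"ry": -0.001,"rz": 0.0,"grip": 0.0},{"x": -0.016,"y": 0.0,"z": 0.001,"rx": 0.0,"ry": -0.002,"rz": 0.0,"grip": 0.0},{"x": -0.016,"y": 0.0,"z": 0.0,"rx": 0.0,"ry": -0.002,"rz": 0.0,"grip": 0.0},{"x": -0.016,"y": 0.0,"z": 0.001,"rx": 0.0,"ry": -0.002,"rz": 0.0,"grip": 0.0},{"x": -0.016,"y": 0.0,"z": 0.001,"rx": 0.0,"ry": -0.002,"rz": 0.0,"grip": 0.0},{"x": -0.016,"y": 0.0,"z": 0.002,"rx": 0.0,"ry": -0.002,"rz": 0.0,"grip": 0.0},{"x": -0.016,"y": 0.0,"z": 0.001,"rx": 0.0,"ry": -0.002,"rz": 0.0,"grip": 0.0},{"x": -0.016,"y": 0.0,"z": 0.002,"rx": 0.0,"ry": -0.002,"rz": 0.0,"grip": 0.0},{"x": 0.0,"y": 0.0,"z": 0.0,"rx": 0.0,"ry": 0.0,"rz": 0.0,"grip": 0.0}])

```text
clock: 37.52
tool_pos: [0.4987, 0.2701, 0.0278]
ee_rot: [-0.147, 0.988, 0.007, 0.047]
contact_force: [-0.3, -0.6, -5.3]
opening: 0.0131
grasp_force: 58.4
```

```bash
python3 tp.py b
```

```text
37.525 [0.4987 0.2701 0.0278] [-0.1465  0.9881  0.007   0.047 ] [-0.2935 -0.6007 -5.3195] 0.013094344168115122
top 757 centre [570.9 293.9] [116.9 124.2] yaw 16.77
scene tray 1865 (array([574.1, 287.1]), array([123.3, 125.4]), 16.5)
ramp x [-0.0425  0.0784] y [-0.059   0.0586]
front at 0.07762648990613097 skew deg -0.4243646544645755
```

View pics/s_b.png

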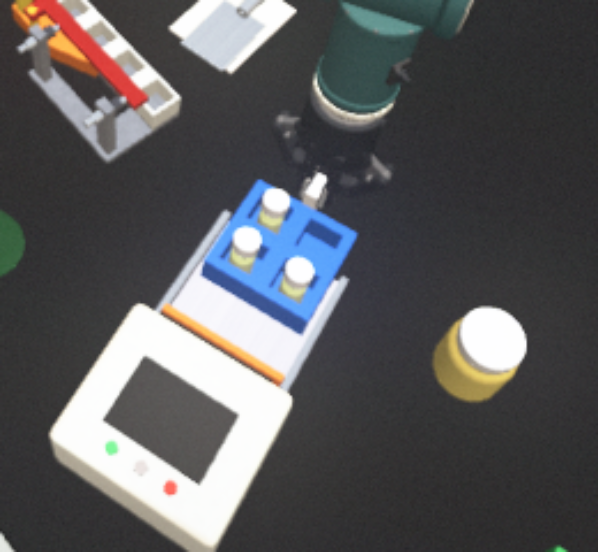

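The scene crop shows the tray straight between the rails, three vials upright, about 60 mm short of the orange stop. I'll push on to the stop.

Request:
arm_command(plan=[{"x": -0.016,"y": 0.0,"z": 0.003,"rx": 0.0,"ry": -0.002,"rz": 0.0,"grip": 0.0},{"x": -0.016,"y": 0.0,"z": 0.003,"rx": 0.0,"ry": -0.002,"rz": 0.0,"grip": 0.0},{"x": -0.016,"y": 0.0,"z": 0.003,"rx": 0.0,"ry": -0.002,"rz": 0.0,"grip": 0.0},{"x": -0.016,"y": 0.0,"z": 0.002,"rx": 0.0,"ry": -0.001,"rz": 0.0,"grip": 0.0},{"x": -0.014,"y": 0.0,"z": 0.0,"rx": 0.0,"ry": 0.0,"rz": 0.0,"grip": 0.0},{"x": -0.012,"y": 0.0,"z": 0.0,"rx": 0.0,"ry": 0.0,"rz": 0.0,"grip": 0.0},{"x": -0.009,"y": 0.0,"z": 0.0,"rx": 0.0,"ry": 0.0,"rz": 0.0,"grip": 0.0},{"x": -0.006,"y": 0.0,"z": 0.0,"rx": 0.0,"ry": 0.0,"rz": 0.0,"grip": 0.0},{"x": 0.0,"y": 0.0,"z": 0.0,"rx": 0.0,"ry": 0.0,"rz": 0.0,"grip": 0.0},{"x": 0.0,"y": 0.0,"z": 0.0,"rx": 0.0,"ry": 0.0,"rz": 0.0,"grip": 0.0}])

```text
clock: 38.88
tool_pos: [0.556, 0.2873, 0.0284]
ee_rot: [-0.146, 0.987, 0.009, 0.066]
contact_force: [-9.2, -3.4, 4.6]
opening: 0.0128
grasp_force: 60.1
```

```bash
python3 tp.py c
```

```text
38.875 [0.556  0.2873 0.0284] [-0.1464  0.987   0.0094  0.0657] [-9.1561 -3.4278  4.5935] 0.012776796795380154
top 769 centre [627.6 311.5] [115.7 124.5] yaw 16.73
scene tray 1663 (array([629.2, 308. ]), array([118.7, 117.5]), 17.1)
ramp x [0.0178 0.1351] y [-0.0586  0.0581]
front at 0.13434548785980982 skew deg -0.07374014328782774
```

Request:
arm_command(plan=[{"x": -0.004,"y": 0.0,"z": 0.0,"rx": 0.0,"ry": 0.0,"rz": 0.0,"grip": 0.0},{"x": -0.004,"y": 0.0,"z": 0.0,"rx": 0.0,"ry": 0.0,"rz": 0.0,"grip": 0.0},{"x": 0.0,"y": 0.0,"z": 0.0,"rx": 0.0,"ry": 0.0,"rz": 0.0,"grip": 0.0}])

```text
clock: 39.35
tool_pos: [0.556, 0.2873, 0.0283]
ee_rot: [-0.146, 0.987, 0.008, 0.061]
contact_force: [-24.1, -8.1, 16.4]
opening: 0.0129
grasp_force: 62.1
```

Request:
arm_command(plan=[{"x": 0.004,"y": 0.0,"z": -0.002,"rx": 0.0,"ry": 0.0,"rz": 0.0,"grip": 0.0},{"x": 0.004,"y": 0.0,"z": -0.002,"rx": 0.0,"ry": 0.0,"rz": 0.0,"grip": 0.0},{"x": 0.0,"y": 0.0,"z": 0.0,"rx": 0.0,"ry": 0.0,"rz": 0.0,"grip": 0.45},{"x": 0.0,"y": 0.0,"z": 0.0,"rx": 0.0,"ry": 0.0,"rz": 0.0,"grip": 0.45},{"x": 0.0,"y": 0.0,"z": 0.0,"rx": 0.0,"ry": 0.0,"rz": 0.0,"grip": 0.45},{"x": 0.0,"y": 0.0,"z": 0.0,"rx": 0.0,"ry": 0.0,"rz": 0.0,"grip": 0.45}])

```text
clock: 40.1
tool_pos: [0.5589, 0.2884, 0.0316]
ee_rot: [-0.146, 0.987, 0.01, 0.069]
contact_force: [-0.7, -0.0, -0.5]
opening: 0.0383
grasp_force: 0.0
```

Request:
arm_command(plan=[{"x": 0.0,"y": 0.0,"z": -0.02,"rx": 0.0,"ry": 0.0,"rz": 0.0,"grip": 0.45},{"x": 0.0,"y": 0.0,"z": -0.04,"rx": 0.0,"ry": 0.0,"rz": 0.0,"grip": 0.45},{"x": 0.0,"y": 0.0,"z": -0.06,"rx": 0.0,"ry": 0.0,"rz": 0.0,"grip": 0.45},{"x": 0.0,"y": 0.0,"z": -0.08,"rx": 0.0,"ry": 0.011,"rz": 0.0,"grip": 0.45},{"x": 0.0,"y": -0.04,"z": -0.08,"rx": 0.0,"ry": 0.01,"rz": 0.0,"grip": 0.45},{"x": 0.0,"y": -0.08,"z": 0.0,"rx": 0.0,"ry": 0.0,"rz": 0.0,"grip": 0.45},{"x": 0.0,"y": -0.08,"z": 0.0,"rx": 0.0,"ry": 0.0,"rz": 0.0,"grip": 0.45},{"x": 0.0,"y": 0.0,"z": 0.0,"rx": 0.0,"ry": 0.0,"rz": 0.0,"grip": 0.45}])

```text
clock: 41.1
tool_pos: [0.575, 0.1648, 0.1991]
ee_rot: [-0.145, 0.989, 0.0, 0.004]
contact_force: [-0.3, -0.2, 0.1]
opening: 0.0383
grasp_force: 0.0
```

```bash
python3 tp.py d
python3 - <<'E'
from tr import *
s=read_state(); print(s["ee_rot"])
i,d=get_image("top"); P=cloud("top",d,d>0); V,U=np.nonzero(d>0); H=cv2.cvtColor(i,cv2.COLOR_BGR2HSV)[V,U]
n=(abs(P[:,0]-.57)<.08)&(abs(P[:,1]+.1)<.12)
F=P[n&(H[:,0]>22)&(H[:,0]<34)&(H[:,1]>150)&(P[:,2]>.06)]; print("fin",len(F),rect(F) if len(F)>4 else "")
F=P[n&(H[:,0]>8)&(H[:,0]<20)&(H[:,1]>150)&(P[:,2]>.015)&(P[:,2]<.04)]; print("wedge",len(F),rect(F) if len(F)>4 else "")
B=P[((H[:,0]<5)|(H[:,0]>175))&(H[:,1]>150)&(P[:,2]>.07)&(P[:,2]<.09)&(abs(P[:,0]-.57)<.05)&(abs(P[:,1])<.08)]; print("bar",B[:,0].min() if len(B) else "")
cv2.imwrite("pics/t10.png",cv2.resize(i[80:300,80:360],None,fx=2.5,fy=2.5))
E
```

```text
41.1 [0.575  0.1648 0.1991] [-0.1448  0.9895  0.0001  0.0039] [-0.3419 -0.2154  0.1041] 0.03826436997530384
top 368 centre [623.9 323.2] [117.2  88.4] yaw 17.84
scene tray 1666 (array([628.6, 307.9]), array([118.7, 117.2]), 17.0)
ramp x [0.0175 0.1349] y [-0.0586  0.058 ]
front at 0.1340893352323895 skew deg -0.07300561195936821
[-0.146   0.9893  0.0008  0.0034]
fin 70 (array([ 580. , -119.2]), array([57. , 28.8]), 77.7)
wedge 55 (array([577.2, -89.5]), array([132.2,  41.2]), 81.0)
bar 0.5694648361217434
```

View pics/t10.png

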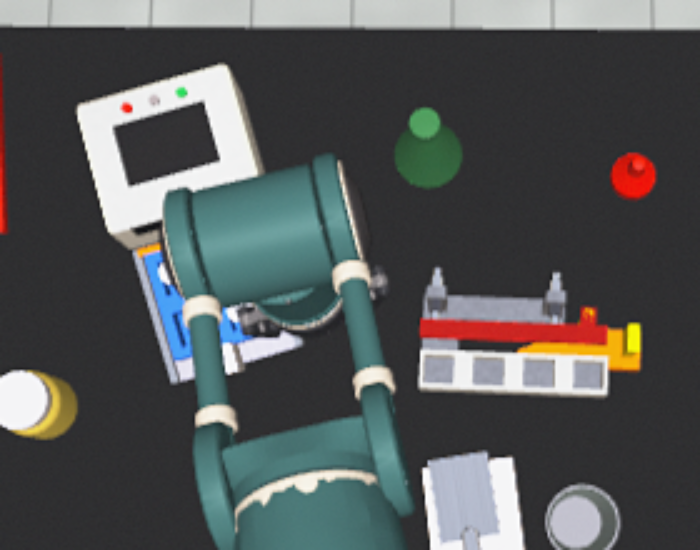

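The top crop shows the rack empty, the wedge still in at px (580,350) with its fin at (634,338), and the tray up at the stop. Now I go back for the wedge.

```bash
python3 -c "
from h import *
go([((.578,-.19,.20),Rt(88),.6,12)])"
```

```text
[{"x":0.014,"y":-0.048,"z":0.0,"rx":0.0,"ry":0.0,"rz":0.025,"grip":0.6},{"x":0.006,"y":-0.049,"z":-0.001,"rx":0.0,"ry":0.0,"rz":0.025,"grip":0.6},{"x":-0.001,"y":-0.05,"z":0.0,"rx":0.0,"ry":0.0,"rz":0.026,"grip":0.6},{"x":-0.01,"y":-0.048,"z":0.0,"rx":0.0,"ry":0.0,"rz":0.025,"grip":0.6},{"x":-0.017,"y":-0.047,"z":-0.001,"rx":0.001,"ry":0.0,"rz":0.025,"grip":0.6},{"x":-0.025,"y":-0.044,"z":0.0,"rx":0.0,"ry":0.0,"rz":0.025,"grip":0.6},{"x":-0.03,"y":-0.039,"z":0.0,"rx":0.0,"ry":0.0,"rz":0.025,"grip":0.6},{"x":-0.037,"y":-0.033,"z":0.0,"rx":0.0,"ry":0.0,"rz":0.026,"grip":0.6},{"x":-0.041,"y":-0.028,"z":0.0,"rx":0.0,"ry":0.001,"rz":0.025,"grip":0.6},{"x":-0.045,"y":-0.02,"z":0.0,"rx":0.0,"ry":0.0,"rz":0.025,"grip":0.6},{"x":-0.048,"y":-0.014,"z":-0.001,"rx":0.0,"ry":0.0,"rz":0.025,"grip":0.6},{"x":-0.05,"y":-0.005,"z":0.0,"rx":0.0,"ry":0.0,"rz":0.025,"grip":0.6}]
end [ 0.5782 -0.1901  0.1999] 12
```

Request:
arm_command(plan=[{"x": 0.014,"y": -0.048,"z": 0.0,"rx": 0.0,"ry": 0.0,"rz": 0.025,"grip": 0.6},{"x": 0.006,"y": -0.049,"z": -0.001,"rx": 0.0,"ry": 0.0,"rz": 0.025,"grip": 0.6},{"x": -0.001,"y": -0.05,"z": 0.0,"rx": 0.0,"ry": 0.0,"rz": 0.026,"grip": 0.6},{"x": -0.01,"y": -0.048,"z": 0.0,"rx": 0.0,"ry": 0.0,"rz": 0.025,"grip": 0.6},{"x": -0.017,"y": -0.047,"z": -0.001,"rx": 0.001,"ry": 0.0,"rz": 0.025,"grip": 0.6},{"x": -0.025,"y": -0.044,"z": 0.0,"rx": 0.0,"ry": 0.0,"rz": 0.025,"grip": 0.6},{"x": -0.03,"y": -0.039,"z": 0.0,"rx": 0.0,"ry": 0.0,"rz": 0.025,"grip": 0.6},{"x": -0.037,"y": -0.033,"z": 0.0,"rx": 0.0,"ry": 0.0,"rz": 0.026,"grip": 0.6},{"x": -0.041,"y": -0.028,"z": 0.0,"rx": 0.0,"ry": 0.001,"rz": 0.025,"grip": 0.6},{"x": -0.045,"y": -0.02,"z": 0.0,"rx": 0.0,"ry": 0.0,"rz": 0.025,"grip": 0.6},{"x": -0.048,"y": -0.014,"z": -0.001,"rx": 0.0,"ry": 0.0,"rz": 0.025,"grip": 0.6},{"x": -0.05,"y": -0.005,"z": 0.0,"rx": 0.0,"ry": 0.0,"rz": 0.025,"grip": 0.6}])

```text
clock: 42.75
tool_pos: [0.5789, -0.1898, 0.1999]
ee_rot: [0.719, 0.695, 0.001, -0.0]
contact_force: [0.7, 0.4, 0.3]
opening: 0.0517
grasp_force: 0.0
```

Request:
arm_command(plan=[{"x": 0.0,"y": 0.0,"z": 0.0,"rx": 0.0,"ry": 0.0,"rz": 0.0,"grip": 0.6},{"x": 0.0,"y": 0.0,"z": 0.0,"rx": 0.0,"ry": 0.0,"rz": 0.0,"grip": 0.6}])

```text
clock: 43.0
tool_pos: [0.5786, -0.1892, 0.1996]
ee_rot: [0.718, 0.697, 0.001, -0.001]
contact_force: [0.5, 1.0, 0.2]
opening: 0.0512
grasp_force: 0.0
```

Run:
```python
from w import *
s,im,d,q=wrist("wedge","w11"); print(s["clock"],s["tool_pos"],s["ee_rot"])
P=cloud("wrist",d,q[0]["pixels"],s); z=P[:,2]; F=P[(z>.07)&(z<.09)]; print(q[0]["score"],"fin",len(F),rect(F),np.median(F[:,2])); F=P[(z>.018)&(z<.034)]; print("body",len(F),rect(F))
f=rect(P[(z>.07)&(z<.09)])[0]/1000
go([((*f,.10),Rt(88),.6,3),((*f,.10),Rt(88),.6,1),((*f,.045),Rt(88),.6,2),((*f,.036),Rt(88),.6,2)])
```

```text
43.0 [ 0.5786 -0.1892  0.1996] [ 0.7176  0.6965  0.0008 -0.0009]
0.73 fin 512 (array([ 574.5, -127.5]), array([34.1, 27.7]), 88.5) 0.07999107009421866
body 1584 (array([572.4, -86.6]), array([132.3,  41.9]), 86.7)
[{"x":0.034,"y":-0.003,"z":0.055,"rx":0.0,"ry":0.0,"rz":0.0,"grip":0.6},{"x":0.034,"y":-0.004,"z":0.056,"rx":0.0,"ry":0.0,"rz":0.001,"grip":0.6},{"x":0.034,"y":-0.003,"z":0.055,"rx":0.0,"ry":0.0,"rz":0.0,"grip":0.6},{"x":0.0,"y":0.0,"z":0.0,"rx":0.0,"ry":0.0,"rz":0.0,"grip":0.6},{"x":0.0,"y":0.0,"z":0.046,"rx":0.0,"ry":0.0,"rz":0.0,"grip":0.6},{"x":0.0,"y":0.0,"z":0.046,"rx":0.0,"ry":0.0,"rz":0.0,"grip":0.6},{"x":0.0,"y":0.0,"z":0.008,"rx":0.0,"ry":0.0,"rz":0.0,"grip":0.6},{"x":0.0,"y":0.0,"z":0.007,"rx":0.0,"ry":0.0,"rz":0.0,"grip":0.6}]
end [ 0.5745 -0.1274  0.036 ] 8
```

Request:
arm_command(plan=[{"x": 0.028,"y": -0.003,"z": 0.055,"rx": 0.0,"ry": 0.0,"rz": 0.0,"grip": 0.6},{"x": 0.029,"y": -0.004,"z": 0.056,"rx": 0.0,"ry": 0.0,"rz": 0.001,"grip": 0.6},{"x": 0.029,"y": -0.003,"z": 0.055,"rx": 0.0,"ry": 0.0,"rz": 0.0,"grip": 0.6},{"x": 0.0,"y": 0.0,"z": 0.0,"rx": 0.0,"ry": 0.0,"rz": 0.0,"grip": 0.6},{"x": 0.0,"y": 0.0,"z": 0.0,"rx": 0.0,"ry": 0.0,"rz": 0.0,"grip": 0.6},{"x": 0.0,"y": 0.0,"z": 0.046,"rx": 0.0,"ry": 0.0,"rz": 0.0,"grip": 0.6},{"x": 0.0,"y": 0.0,"z": 0.046,"rx": 0.0,"ry": 0.0,"rz": 0.0,"grip": 0.6},{"x": 0.0,"y": 0.0,"z": 0.008,"rx": 0.0,"ry": 0.0,"rz": 0.0,"grip": 0.6},{"x": 0.0,"y": 0.0,"z": 0.007,"rx": 0.0,"ry": 0.0,"rz": 0.0,"grip": 0.6},{"x": 0.0,"y": 0.0,"z": 0.0,"rx": 0.0,"ry": 0.0,"rz": 0.0,"grip": 0.6}])

```text
clock: 44.35
tool_pos: [0.5754, -0.1391, 0.0374]
ee_rot: [0.721, 0.693, 0.001, 0.001]
contact_force: [-0.6, 0.2, 0.8]
opening: 0.0513
grasp_force: 0.0
```

Request:
arm_command(plan=[{"x": 0.0,"y": 0.0,"z": 0.0,"rx": 0.0,"ry": 0.0,"rz": 0.0,"grip": 0.0},{"x": 0.0,"y": 0.0,"z": 0.0,"rx": 0.0,"ry": 0.0,"rz": 0.0,"grip": 0.0},{"x": 0.0,"y": 0.0,"z": 0.0,"rx": 0.0,"ry": 0.0,"rz": 0.0,"grip": 0.0},{"x": 0.0,"y": 0.0,"z": 0.0,"rx": 0.0,"ry": 0.0,"rz": 0.0,"grip": 0.0},{"x": 0.0,"y": 0.0,"z": 0.0,"rx": 0.0,"ry": 0.0,"rz": 0.0,"grip": 0.0}], force=80)

```text
clock: 44.98
tool_pos: [0.575, -0.1388, 0.0373]
ee_rot: [0.721, 0.693, 0.001, 0.0]
contact_force: [-1.9, -0.5, 5.4]
opening: 0.0268
grasp_force: 79.1
```

Gripped; now I pull it out along −x of the tool.

Request:
arm_command(plan=[{"x": -0.02,"y": 0.0,"z": -0.002,"rx": 0.0,"ry": 0.0,"rz": 0.0,"grip": 0.0},{"x": -0.03,"y": 0.0,"z": 0.0,"rx": 0.0,"ry": 0.0,"rz": 0.0,"grip": 0.0},{"x": -0.03,"y": 0.0,"z": 0.0,"rx": 0.0,"ry": 0.0,"rz": 0.0,"grip": 0.0},{"x": -0.03,"y": 0.0,"z": 0.0,"rx": 0.0,"ry": 0.0,"rz": 0.0,"grip": 0.0},{"x": -0.03,"y": 0.0,"z": 0.0,"rx": 0.0,"ry": 0.0,"rz": 0.0,"grip": 0.0},{"x": -0.04,"y": 0.0,"z": 0.0,"rx": 0.0,"ry": 0.0,"rz": 0.0,"grip": 0.0},{"x": -0.05,"y": 0.0,"z": 0.0,"rx": 0.0,"ry": 0.0,"rz": 0.0,"grip": 0.0},{"x": -0.04,"y": 0.0,"z": -0.04,"rx": 0.0,"ry": 0.0,"rz": 0.0,"grip": 0.0},{"x": 0.0,"y": 0.0,"z": -0.06,"rx": 0.0,"ry": 0.0,"rz": 0.0,"grip": 0.0},{"x": 0.0,"y": 0.0,"z": 0.0,"rx": 0.0,"ry": 0.0,"rz": 0.0,"grip": 0.0},{"x": 0.0,"y": 0.0,"z": 0.0,"rx": 0.0,"ry": 0.0,"rz": 0.0,"grip": 0.0}])

```text
clock: 46.35
tool_pos: [0.5666, -0.301, 0.0957]
ee_rot: [0.721, 0.693, -0.0, -0.001]
contact_force: [0.5, 0.4, -2.3]
opening: 0.0268
grasp_force: 79.0
```

Run:
```python
from w import *
s,im,d,q=wrist("wedge","w12"); print(s["clock"],s["tool_pos"],s["ee_rot"],s["opening"],s["contact_force"])
P=cloud("wrist",d,q[0]["pixels"],s);z=P[:,2]; m=np.median(z); print("wedge top",m,rect(P[abs(z-m)<.008]))
i,d=get_image("top"); P=cloud("top",d,d>0); V,U=np.nonzero(d>0); H=cv2.cvtColor(i,cv2.COLOR_BGR2HSV)[V,U]
B=P[((H[:,0]<5)|(H[:,0]>175))&(H[:,1]>150)&(P[:,2]>.07)&(P[:,2]<.09)&(abs(P[:,0]-.57)<.05)&(abs(P[:,1])<.08)]; print("bar",B[:,0].min(),B[:,0].max())
for q in regions_of("top","dish")[:3]:
    C=cloud("top",d,q["pixels"]); C=C[(C[:,2]>.012)&(C[:,2]<.024)]; print("dish",round(q["score"],2),rect(C))
cv2.imwrite("pics/t12.png",i)
```

```text
46.35 [ 0.5666 -0.301   0.0957] [ 0.7206  0.6933 -0.0001 -0.0013] 0.02679868037854668 [ 0.4899  0.3672 -2.2733]
wedge top 0.08473867344775685 (array([ 563.7, -242.1]), array([121.8,  41.8]), 87.7)
bar 0.5456693277875346 0.5702135795363119
dish 0.9 (array([ 774.4, -366.6]), array([ 91.4, 191.6]), 3.0)
dish 0.77 (array([ 437.3, -276.3]), array([15.9, 64.4]), 82.6)
dish 0.69 (array([699.8, 327.4]), array([297.8, 165.5]), 16.4)
```

The wedge is out and the bar reads shut (left edge at rack x ≈ 4 mm). I'll carry the wedge to the dish.

```bash
python3 -c "
from h import *
x,y=.4146,-.4154
go([((x,y,.10),Rt(83),0,5),((x,y,.10),Rt(83),0,2),((x,y,.054),Rt(83),0,2),((x,y,.0435),Rt(83),0,2)])"
```

```text
[{"x":-0.04,"y":-0.049,"z":-0.002,"rx":0.0,"ry":0.0,"rz":0.003,"grip":0.0},{"x":-0.042,"y":-0.049,"z":-0.001,"rx":0.0,"ry":0.0,"rz":0.002,"grip":0.0},{"x":-0.042,"y":-0.048,"z":-0.002,"rx":0.0,"ry":0.0,"rz":0.003,"grip":0.0},{"x":-0.043,"y":-0.047,"z":-0.002,"rx":0.0,"ry":0.0,"rz":0.003,"grip":0.0},{"x":-0.043,"y":-0.046,"z":-0.001,"rx":0.0,"ry":0.0,"rz":0.002,"grip":0.0},{"x":0.0,"y":0.0,"z":0.0,"rx":0.0,"ry":0.0,"rz":0.0,"grip":0.0},{"x":0.0,"y":0.0,"z":0.0,"rx":0.0,"ry":0.0,"rz":0.0,"grip":0.0},{"x":0.0,"y":0.0,"z":0.038,"rx":0.0,"ry":0.0,"rz":0.0,"grip":0.0},{"x":0.0,"y":0.0,"z":0.038,"rx":0.0,"ry":0.0,"rz":0.0,"grip":0.0},{"x":0.0,"y":0.0,"z":0.009,"rx":0.0,"ry":0.0,"rz":0.0,"grip":0.0},{"x":0.0,"y":0.0,"z":0.009,"rx":0.0,"ry":0.0,"rz":0.0,"grip":0.0}]
end [ 0.4144 -0.4151  0.0435] 11
```

Request:
arm_command(plan=[{"x": -0.04,"y": -0.049,"z": -0.002,"rx": 0.0,"ry": 0.0,"rz": 0.003,"grip": 0.0},{"x": -0.042,"y": -0.049,"z": -0.001,"rx": 0.0,"ry": 0.0,"rz": 0.002,"grip": 0.0},{"x": -0.042,"y": -0.048,"z": -0.002,"rx": 0.0,"ry": 0.0,"rz": 0.003,"grip": 0.0},{"x": -0.043,"y": -0.047,"z": -0.002,"rx": 0.0,"ry": 0.0,"rz": 0.003,"grip": 0.0},{"x": -0.043,"y": -0.046,"z": -0.001,"rx": 0.0,"ry": 0.0,"rz": 0.002,"grip": 0.0},{"x": 0.0,"y": 0.0,"z": 0.0,"rx": 0.0,"ry": 0.0,"rz": 0.0,"grip": 0.0},{"x": 0.0,"y": 0.0,"z": 0.0,"rx": 0.0,"ry": 0.0,"rz": 0.0,"grip": 0.0},{"x": 0.0,"y": 0.0,"z": 0.038,"rx": 0.0,"ry": 0.0,"rz": 0.0,"grip": 0.0},{"x": 0.0,"y": 0.0,"z": 0.038,"rx": 0.0,"ry": 0.0,"rz": 0.0,"grip": 0.0},{"x": 0.0,"y": 0.0,"z": 0.009,"rx": 0.0,"ry": 0.0,"rz": 0.0,"grip": 0.0},{"x": 0.0,"y": 0.0,"z": 0.009,"rx": 0.0,"ry": 0.0,"rz": 0.0,"grip": 0.0},{"x": 0.0,"y": 0.0,"z": 0.0,"rx": 0.0,"ry": 0.0,"rz": 0.0,"grip": 0.0}])

```text
clock: 48.05
tool_pos: [0.4164, -0.4157, 0.0454]
ee_rot: [0.748, 0.664, 0.001, -0.0]
contact_force: [0.0, -0.0, -2.5]
opening: 0.0272
grasp_force: 79.1
```

Request:
arm_command(plan=[{"x": 0.0,"y": 0.0,"z": 0.0,"rx": 0.0,"ry": 0.0,"rz": 0.0,"grip": 0.5},{"x": 0.0,"y": 0.0,"z": 0.0,"rx": 0.0,"ry": 0.0,"rz": 0.0,"grip": 0.5},{"x": 0.0,"y": 0.0,"z": 0.0,"rx": 0.0,"ry": 0.0,"rz": 0.0,"grip": 0.5},{"x": 0.0,"y": 0.0,"z": -0.04,"rx": 0.0,"ry": 0.0,"rz": 0.0,"grip": 0.5},{"x": 0.0,"y": 0.0,"z": -0.08,"rx": 0.0,"ry": 0.0,"rz": 0.0,"grip": 0.5},{"x": 0.0,"y": 0.0,"z": -0.09,"rx": 0.0,"ry": 0.0,"rz": 0.0,"grip": 0.5},{"x": -0.06,"y": 0.0,"z": -0.05,"rx": 0.0,"ry": 0.0,"rz": 0.0,"grip": 0.5},{"x": 0.0,"y": 0.0,"z": 0.0,"rx": 0.0,"ry": 0.0,"rz": 0.0,"grip": 0.5},{"x": 0.0,"y": 0.0,"z": 0.0,"rx": 0.0,"ry": 0.0,"rz": 0.0,"grip": 0.5}])

```text
clock: 49.18
tool_pos: [0.4109, -0.451, 0.2002]
ee_rot: [0.749, 0.663, 0.001, -0.001]
contact_force: [-0.3, 0.4, -0.0]
opening: 0.0427
grasp_force: 0.0
```

```bash
python3 tp.py e
python3 - <<'E'
from w import *
s,im,d,q=wrist("wedge","w13"); print(s["clock"],s["tool_pos"],s["opening"])
P=cloud("wrist",d,q[0]["pixels"],s);z=P[:,2]; m=np.median(z); print("wedge top",np.percentile(z,[5,50,95]),rect(P[abs(z-m)<.008]))
for r in regions_of("wrist","dish")[:2]:
    C=cloud("wrist",d,r["pixels"],s); C=C[(C[:,2]>.012)&(C[:,2]<.024)]; print("dish",round(r["score"],2),len(C),rect(C))
i,d=get_image("top"); P=cloud("top",d,d>0); V,U=np.nonzero(d>0); H=cv2.cvtColor(i,cv2.COLOR_BGR2HSV)[V,U]
B=P[((H[:,0]<5)|(H[:,0]>175))&(H[:,1]>150)&(P[:,2]>.07)&(P[:,2]<.09)&(abs(P[:,0]-.57)<.05)&(abs(P[:,1])<.08)]; print("bar",B[:,0].min())
a=get_image("scene")[0]; cv2.imwrite("pics/fin.png",np.hstack([cv2.resize(im,(400,300)),cv2.resize(a[225:405,240:480],(400,300))]))
E
```

```text
49.175 [ 0.4109 -0.451   0.2002] [ 0.7485  0.6631  0.0009 -0.0013] [-0.3446  0.3934 -0.0101] 0.042683664243741946
top 1260 centre [625.7 309.9] [118.3 124.5] yaw 17.74
scene tray 1665 (array([621.9, 305.8]), array([134.5, 117.5]), 17.3)
ramp x [0.0171 0.1353] y [-0.0585  0.0579]
front at 0.13432576102832788 skew deg -0.10595367237427133
49.275 [ 0.4106 -0.4501  0.199 ] 0.04239725156575201
wedge top [0.0297 0.0312 0.0851] (array([ 419.4, -364.5]), array([134.2,  41.1]), 80.6)
dish 0.61 3136 (array([ 419.8, -362.5]), array([190.4,  90.1]), 82.8)
dish 0.32 6 (array([ 397.2, -392. ]), array([0. , 7.1]), 82.9)
bar 0.5461495668594549
```

View pics/fin.png

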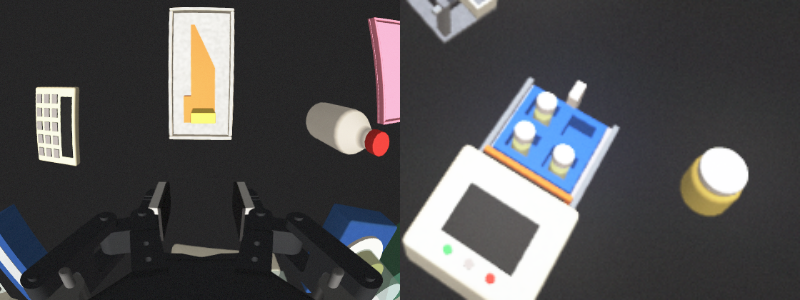

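The left half shows the wedge flat in the dish, centred at px (200,75). The right half shows the tray against the orange stop with three vials upright. The bar is shut and the arm is clear, so I'm handing in.

```bash
python3 -c "
from cell import *
print(close_job())"
```

```text
the job is handed in; nothing more can be done
None
```

The job is handed in at about 49 s: all three vials stand upright in the tray, the tray is square against the orange stop, the wedge lies flat in the white dish and the bar is shut. The last camera check confirmed all of this; the hand-in returned no verdict.

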